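Load and start a bench dosing unit

TASK

Move the clear blue-capped rinse jar out of the steel tray onto the round blue mat and stand every loose amber jar from the middle of the bench upright in the tray, one to a compartment. Then turn the dosing unit's selector two clicks clockwise from off (to the blue dot), pull the sprung plunger out until its red band is showing but not all of it has come out of the housing, hold it there for a second and let it go fully home; last, turn the selector three clicks on, to the green dot. Pull the plunger only while the selector is at the blue dot, never turn past the green dot, and leave the other things on the bench where they are.

Things in the scene. Friction and masses are not known exactly. Their poses are not given: they have to be found in the camera images.
- tray: fixed square steel tray, 183 mm a side, x and y along its sides, origin at the centre of its underside. Walls 28 mm high and 5 mm thick, floor 5 mm; a cross wall each way (also 28 mm high) makes four compartments of 84 x 84 mm centred at x, y = +-44.5 mm. At the start the one at +x +y holds the blue-capped jar, the others are empty
- mat: fixed round blue mat with a black centre, 110 mm in diameter, 3 mm thick; origin at the centre of its underside, on the bench
- blue: loose clear pale wide-mouth jar with a blue cap and no label, 0.15 kg, 78 mm tall: straight body 56 mm wide up to 58 mm, above it a cap 48 mm wide. Heavy in its foot. Origin: centre of its underside, z up to the cap
- amber1: loose amber (dark brown) wide-mouth jar, white label and cap, 0.15 to 0.31 kg, one of two to four alike (None from the start: absent), on the bench between tray and unit, 78 mm tall: straight body 56 mm wide up to 58 mm, above it a cap 48 mm wide. Heavy in its foot. Origin: centre of its underside, z up to the cap
- amber2: loose amber (dark brown) wide-mouth jar, white label and cap, 0.15 to 0.31 kg, one of two to four alike (None from the start: absent), on the bench between tray and unit, 78 mm tall: straight body 56 mm wide up to 58 mm, above it a cap 48 mm wide. Heavy in its foot. Origin: centre of its underside, z up to the cap
- amber3: loose amber (dark brown) wide-mouth jar, white label and cap, 0.15 to 0.31 kg, one of two to four alike (None from the start: absent), on the bench between tray and unit, 78 mm tall: straight body 56 mm wide up to 58 mm, above it a cap 48 mm wide. Heavy in its foot. Origin: centre of its underside, z up to the cap
- amber4: loose amber (dark brown) wide-mouth jar, white label and cap, 0.15 to 0.31 kg, one of two to four alike (None from the start: absent), on the bench between tray and unit, 78 mm tall: straight body 56 mm wide up to 58 mm, above it a cap 48 mm wide. Heavy in its foot. Origin: centre of its underside, z up to the cap
- unit: fixed white dosing unit, a box 160 (x) x 200 (y) x 70 mm high; its front faces its own -x. Origin: centre of its underside, z up. A horizontal glass syringe lies on its top along the edge y = -75 mm, up to 95 mm high. The selector is on top, the plunger sticks out of the front
- selector (a joint): angle of the black selector knob, rad: 0 at the red dot (off, as at the start), growing clockwise from above, a click every 30 degrees (0.5236), stop just past 6. Let go, it snaps to the nearest click; passing one takes 0.08 N m. The bar's end with the white line is the pointer. Dots round it: red = off, blue = click 2, green = click 5, small white ones = the others
- selector_grip (a point): point on the selector's vertical axis at the height to grip, 106 mm above the bench. The grip is an upright bar 56 mm long and 14 mm thick, from 82 to 116 mm above the bench, on a disc 60 mm wide. The point turns with the knob: x along the bar, -x towards the pointer end, z up
- plunger (a joint): how far the plunger is pulled out, m: 0 fully home, at most 0.075. A spring pulls it home with 4.4 N at 0, growing by 110 N/m (9 N at the mark). The red band on its steel rod begins to show in front of the housing at 0.038 and is all out at 0.048. Let go, it slides home by itself within 1 s
- plunger_grip (a point): point in the plunger's handle at the height to grip, 80 mm above the bench. The handle is an upright blue plate 12 mm thick (along the pull), 44 mm wide, from 30 to 100 mm above the bench; its rod joins it at 45 mm, 11 mm thick; it stands 34 mm clear of the unit's front when home. Axes as the unit's: it pulls out level along -x, z up
- funnel_jar: bystander: loose open glass jar, 60 mm wide, 70 mm high, at the far side; leave alone
- reagent: bystander: loose larger clear bottle with label and blue cap, 65 mm wide, 130 mm high, at the far side; leave alone
- tipbox: bystander: loose green box 120 x 85 x 55 mm, at the far side; leave alone
- capdish: bystander: loose white dish 64 mm wide, 14 mm high, with two white caps in it (26 mm high in all), near the robot; leave alone
- tally: bystander: loose black timer, 50 x 75 x 20 mm, near the robot; leave alone

How it is judged:
By the outcome, as a careful person would: the job done as asked, in the order asked, and still so for the second after the job is handed in, with the robot touching nothing.
Of amber1, amber2, amber3, amber4 only 2 to 4 are there at a start; the rules pass over those that are not, and their reading is None.
At some moment in a run one of amber1, amber2, amber3, amber4, blue may be knocked a few centimetres aside while the robot is not near it.
Once in a run the grip may slacken for a moment while it holds something.
It also fails if it takes over 200 s, if anything falls off the work surface, if the arm or the gripper's body presses on something with over 40 N, if the wrist force passes 120 N, or if a joint passes its speed limit or range.

ROBOT

A 6-joint arm with a two-finger parallel gripper is mounted at the origin on the work surface. World frame = base frame: x ahead of the robot, y to its left, z up, the work surface at z = 0. Lengths are in mm, angles in rad, forces in N, time in s.
With the tool pointing down it reaches from about 350 to 925 mm from the base axis. Payload 6.4 kg.
Tool frame: the origin (TCP) lies on the centre line of the jaws, within the pads' length; the fingertips stand env.tcp_to_tips ahead of it and the grasp point (between the pads) lies 3 mm ahead of it (env.tcp_to_tips is the distance from the TCP to the fingertips, in mm); z points along the fingers, y is the line along which they close (so a half turn about z gives the same grasp; the last joint's range is limited). The gripper opens to 94 mm and grips with 3 to 60 N. Pads are 16 mm wide; open, the fingers measure 119 mm over their backs; the gripper's body (75 mm by 177 mm) begins 78 mm behind the grasp point.
Start: joints at [-1.424, 0.245, 1.558, -0, 1.339, -0.174], TCP at [204.967, -616.849, 227.455] pointing down, gripper open.
Joint ranges: [-3.13, 3.13], [-1.02, 2.26], [0.13, 2.54], [-0.95, 4.09], [0.21, 2.88], [-2.74, 2.74]. Speed limits (rad/s): [2.57, 2.57, 3.14, 3.14, 3.14, 3.14].

INTERFACE

Orientations are given as a unit quaternion [x, y, z, w].
In Python, from bench import env gives the robot as it stands.
- The arm moves only by the tool shift_gripper, called after "Request:" in YAML: its name, and indented under it one key for each argument. Schema: {"type":"object","properties":{"offsets":{"type":"array","items":{"type":"object","properties":{"dx":{"type":"number"},"dy":{"type":"number"},"dz":{"type":"number"},"spin":{"type":"number"},"finger_gap":{"type":"number"}},"additionalProperties":false,"required":["finger_gap"]},"minItems":1,"maxItems":8},"only":{"type":"string"},"quiet":{"type":"boolean"},"lines":{"type":"string"}},"required":["offsets"],"additionalProperties":false}. offsets is a list of rows, 1 to 8 of them, each an object with the fields dx, dy, dz (the shift in mm), spin (a turn about the tool's z in rad), finger_gap (the opening from 0.0 (shut) to 1.0 (fully open)); a field left out counts as zero (the opening has to be given); each row is the pose to reach, as a shift and turn from the pose commanded when the call began, along the tool's axes at that moment; what a row does not reach only later rows make up. A row lasts 1/10 s, in which the tool goes at most 50 mm and 0.15 rad, less where a joint would pass 70% of its speed; a pose out of reach is approached as far as the arm can. The fingers move at their own pace and stop on an object; the grip force is fixed at half the most. Time passes only in rows, so rows that do not move let the fingers close. The tool returns the time, the measured TCP pose, the force, the opening and the grip force at its end. only (a regular expression) keeps the lines of the reply that match it, lines (a string "A,B") keeps lines A to B, and quiet returns only ok. Input that does not fit is refused with a message, and nothing moves.
- env.observe(): the state, without advancing time (a new reading comes with each control period).
- env.snapshot(name): name is "scene" or "top" or "wrist"; returns a dict with "frame" (480x640x3 uint8, blue, green, red), "K" (3x3 intrinsics, pixels), "extrinsics" (4x4, takes a point from world to camera coordinates); the wrist camera has in their place "mount" (4x4, takes a point from camera to tool coordinates, whose origin is the TCP and whose axes are the flange's). Camera axes: x right, y down, z forward; pixel columns grow to the right and rows downward; lengths in mm; the calibration is good to about 2 mm. A picture is of the moment at which its call begins: read the wrist's pose just before it. There is no depth.
- env.finish_job(): hands the job in; it is judged then, once.
The state is a dict: "t": time; "qpos": joint angles; "joint_vel": joint speeds; "joint_torque": joint torques, N m; "eef_pos": TCP position; "ee_rot": TCP orientation; "ft_force": force on the tool from outside, world axes, zero at the start; "moment": the same for the moment, N m; "finger_gap": opening from 0.0 (shut) to 1.0 (fully open); "gripper_force": force on a finger pad.
Only numpy, scipy, OpenCV 4.12 (cv2) and the standard library are available. Lean on these libraries where they do the work, as an engineer would, in place of code of your own. Each camera call takes 0.05 s, during which the arm holds its last target. There are 200 camera calls.

## Working session

There is one attempt and no reset: what is moved stays moved. The work goes in short steps, Python scripts to look and compute and a tool call to move; the robot and the scene stay as the last step left them, time stands still between calls to the robot, and variables do not carry over. Pictures are saved under pics/ and viewed, at most 14 in all, crops included, and the job is handed in when it is done.

```bash
ls; mkdir -p pics; python3 - <<'E'
from bench import env
import cv2
s=env.observe();print({k:(v if not hasattr(v,'round') else v) for k,v in s.items()}, env.tcp_to_tips)
for n in("scene","top"):
    d=env.snapshot(n);cv2.imwrite(f"pics/{n}0.png",d["frame"]);print(n,d["K"],d["extrinsics"])
d=env.snapshot("wrist");print(d["K"],d["mount"])
E
```

```text
bench.py
pics
{'t': 0.0, 'qpos': array([-1.42409553e+00,  2.45806105e-01,  1.55894959e+00,  5.02982058e-06,
        1.33869036e+00, -1.74054149e-01]), 'joint_vel': array([-1.45772201e-03, -7.60480013e-04, -1.93342444e-04,  1.01313164e-03,
       -6.36502816e-04,  9.74975711e-05]), 'joint_torque': array([ 1.24418384e-03, -4.15835166e+01, -3.14603913e+01,  6.85519050e-02,
        3.31756147e-02, -1.45943573e-04]), 'eef_pos': array([ 204.89004614, -616.30167733,  226.3850477 ]), 'ee_rot': array([ 9.87166744e-01,  1.59690205e-01,  1.51204853e-05, -9.26579903e-04]), 'ft_force': array([-0.64590357, -0.47989299,  0.05736258]), 'moment': array([ 0.02175487, -0.01201261,  0.02011401]), 'gripper_force': 0.0, 'finger_gap': 0.9974434827292056} 22.0
scene [[532.50204754   0.         319.51136571]
 [  0.         532.50204754 235.13455094]
 [  0.           0.           1.        ]] [[ 7.85332836e-01  6.19019193e-01  8.22045926e-03 -4.71937733e+02]
 [ 4.88637474e-01 -6.11658665e-01 -6.22179313e-01 -1.76769760e+02]
 [-3.80112821e-01  4.92634669e-01 -7.82831608e-01  1.26417117e+03]
 [ 0.00000
[... 153 characters left out ...]
          0.           1.        ]] [[ 2.21704936e-02 -9.99751574e-01 -2.29325540e-03  2.97376547e+01]
 [-9.96467422e-01 -2.19117009e-02 -8.10712899e-02  5.54296314e+02]
 [ 8.10009006e-02  4.08254481e-03 -9.96705667e-01  1.23751081e+03]
 [ 0.00000000e+00  0.00000000e+00  0.00000000e+00  1.00000000e+00]]
[[367.19240714   0.         317.94745492]
 [  0.         367.19240714 233.19576895]
 [  0.           0.           1.        ]] [[ 5.55530927e-04 -9.67058576e-01 -2.54553339e-01  7.43041577e+01]
 [ 9.99999524e-01  3.33147332e-04  9.16733912e-04 -5.21146011e-01]
 [-8.01731625e-04 -2.54553728e-01  9.67058301e-01 -1.57013471e+02]
 [ 0.00000000e+00  0.00000000e+00  0.00000000e+00  1.00000000e+00]]
```

View pics/top0.png

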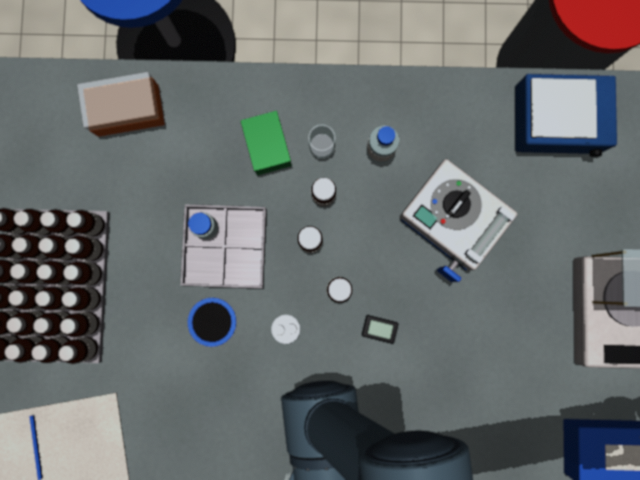

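View pics/scene0.png

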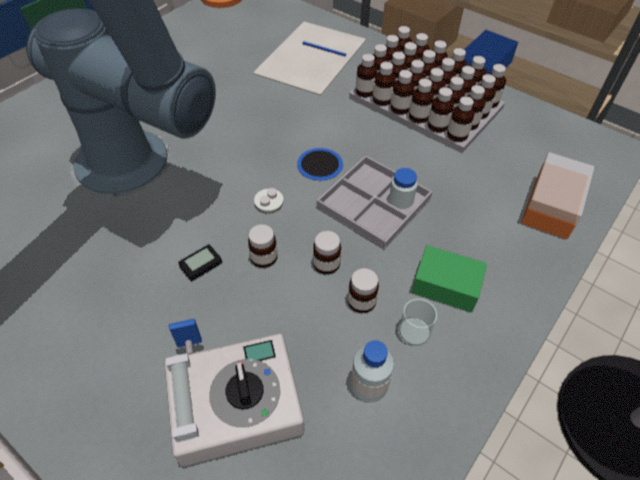

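The top view shows the tray at about (224,247) with the blue-capped jar at (202,224), the mat at (212,321), and three upright amber caps at (323,190), (310,238) and (340,290). The unit's knob is at (457,203), its handle at (449,272). The scene view agrees, and no fourth amber jar is visible.

```bash
cat > h.py <<'E'
from bench import env
import cv2, numpy as np
from scipy.spatial.transform import Rotation as R
def cam(n):
    if n=="wrist":
        s=env.observe(); d=env.snapshot(n); T=np.eye(4)
        T[:3,:3]=R.from_quat(s["ee_rot"]).as_matrix(); T[:3,3]=s["eef_pos"]
        d["W"]=T@d["mount"]
    else:
        d=env.snapshot(n); d["W"]=np.linalg.inv(d["extrinsics"])
    return d
def ray(d,px,z):
    v=d["W"][:3,:3]@np.linalg.solve(d["K"],[px[0],px[1],1.]); o=d["W"][:3,3]
    return o+v*(z-o[2])/v[2]
def blobs(m,amin,amax=1e9):
    n,l,st,c=cv2.connectedComponentsWithStats(m.astype(np.uint8))
    return [(c[i],st[i,4],st[i,:4],l==i) for i in range(1,n) if amin<=st[i,4]<=amax]
def hsv(d): return cv2.split(cv2.cvtColor(d["frame"],cv2.COLOR_BGR2HSV))
def yaw(): 
    x=R.from_quat(env.observe()["ee_rot"]).as_matrix()[:,0]; return np.arctan2(x[1],x[0])
def jars(d=None,n="top"):
    "amber caps, blue cap in view n -> world xy"
    d=d or cam(n); h,s,v=hsv(d); 
    W=(s<40)&(v>150); B=(h>100)&(h<125)&(s>140)&(v>90)
    return [(c.round(1),a,ray(d,c,76).round(1)) for c,a,_,_ in blobs(W,200,1400)],[(c.round(1),a,bb,ray(d,c,80).round(1)) for c,a,bb,_ in blobs(B,60,1500)]
def go(x,y,z,psi=None):
    "shift in the tool's axes to a tcp world pose"
    o=env.observe(); r=R.from_quat(o["ee_rot"]).as_matrix()
    t=r.T@(np.array([x,y,z])-o["eef_pos"]); p=yaw()
    print("at",o["eef_pos"].round(1),"yaw",round(p,3),"shift",t.round(1),"turn",None if psi is None else round((p-psi+np.pi/2)%np.pi-np.pi/2,3),"q6",o["qpos"][5].round(2))
E
python3 - <<'E'
from h import *
for n in("top","scene"):
    d=cam(n);w,b=jars(d);print(n);[print(" W",*i) for i in w];[print(" B",*i) for i in b]
d=cam("top")
t=[ray(d,p,28)[:2].round(0) for p in((184.5,205),(266,206.5),(263.5,288.5),(181,286.5))];print("tray",t,np.mean(t,0))
print("unit",[ray(d,p,70)[:2].round(0) for p in((446,160),(402,215),(470,268),(517,213))])
h,s,v=hsv(d)
K=(v<70);K[:150]=0;K[260:]=0
for c,a,bb,m in blobs(K[:, :],60):
    print("dark",c,a,bb,ray(d,c,116)[:2])
cv2.imwrite("pics/knob.png",cv2.resize(d["frame"][150:300,390:530],None,fx=4,fy=4,interpolation=cv2.INTER_CUBIC))
E
```

```text
top
 W [10.1 15.7] 698 [1046.6  745.8   76. ]
 W [43.3 16.2] 1312 [1046.8  671.7   76. ]
 W [81.2 20.1] 1013 [1039.7  586.5   76. ]
 W [501.6  20.7] 1129 [1058.  -348.8   76. ]
 W [ 9.1 44.9] 403 [979.3 743.4  76. ]
 W [41.4 46. ] 846 [978.2 671.6  76. ]
 W [83.1 46.6] 876 [978.8 578.9  76. ]
 W [110.4  47.6] 201 [977.8 518.2  76. ]
 W [464.  55.] 884 [ 977.5 -265.4   76. ]
 W [491.5  54.7] 229 [ 979.5 -326.1   76. ]
 W [629.4  60.7] 383 [ 972.2 -630.3   76. ]
 W [103.   89.7] 675 [881.7 529.4  76. ]
 W [323.3 188. ] 358 [673.2  39.3  76. ]
 W [309.2 237.3] 362 [565.1  67.3  76. ]
 W [631.8 260.6] 337 [ 530.3 -625.7   76. ]
 W [339.5 289.3] 372 [ 4.549e+02 -1.000e-01  7.600e+01]
 W [285.2 328.8] 673 [368.7 113.7  76. ]
 W [380.  329.1] 270 [372.4 -87.9  76. ]
 B [124.6   7.6] 1252 [81  0 89 20] [1068.6  489.8   80. ]
 B [386.  135.1] 232 [378 127  17  17] [792.1 -94.7  80. ]
 B [199.3 223.4] 361 [188 213  23  21] [589.6 304.4  80. ]
 B [451.4 273.3] 110 [443 266  18  15] [ 494.2 -238.1   80. ]
 B [211.6 321.6] 642 [188 298  48  48] [380.7 270.   80. ]
 B [ 35.4 446.7] 204 [ 30 416  1
[... 1104 characters left out ...]
] [ 751.0743399  -463.30382227]
dark [273.64377682 169.1416309 ] 233 [255 162  37  15] [703.7297845  144.52003659]
dark [456.78212291 202.91620112] 537 [443 190  28  28] [ 640.37949841 -240.69272446]
dark [324.23728814 201.55932203] 177 [312 192  24  17] [637.19874947  36.60021023]
dark [ 54.35076195 235.76642144] 3806 [  0 208 110  52] [552.91171141 597.77017366]
dark [427.10077519 238.54780362] 387 [400 215  58  45] [ 564.14833969 -179.14823382]
dark [212.35802469 232.61728395] 81 [203 222  15  18] [566.74019177 268.4133899 ]
dark [311.99137931 248.77586207] 116 [298 238  25  17] [537.53396487  59.90875891]
dark [607.96103896 253.62337662] 77 [592 251  30   6] [ 540.96269729 -554.47940033]
```

View pics/knob.png

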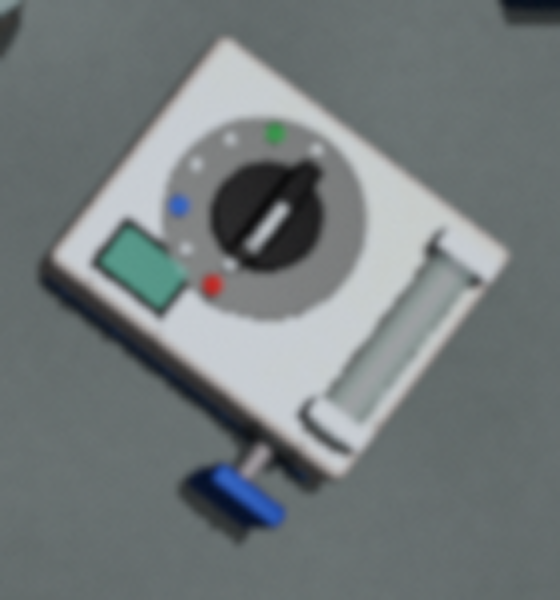

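```bash
python3 - <<'E'
from h import *
d=cam("top"); print("mat",ray(d,(211.9,321.8),3).round(1)); e=cam("scene"); print(ray(e,(320,164.3),3).round(1))
go(590.5,304,180,0)
E
```

```text
mat [375.6 284.3   3. ]
[378.6 283.9   3. ]
at [ 204.9 -616.8  227.3] yaw 0.321 shift [ 656.2 -752.2   47.5] turn 0.321 q6 -0.17
```

Request:
shift_gripper:
  offsets:
    - {"dx": 33, "dy": -38, "spin": 0.04, "finger_gap": 0.8}
    - {"dx": 66, "dy": -76, "spin": 0.08, "finger_gap": 0.8}
    - {"dx": 99, "dy": -113, "spin": 0.12, "finger_gap": 0.8}
    - {"dx": 132, "dy": -151, "spin": 0.16, "finger_gap": 0.8}
    - {"dx": 165, "dy": -189, "spin": 0.2, "finger_gap": 0.8}
    - {"dx": 198, "dy": -226, "spin": 0.24, "finger_gap": 0.8}
    - {"dx": 230, "dy": -264, "spin": 0.28, "finger_gap": 0.8}
    - {"dx": 262, "dy": -300, "spin": 0.32, "finger_gap": 0.8}

```text
t: 1.2
eef_pos: [359.3, -247.6, 227.7]
ee_rot: [1.0, -0.001, 0.0, 0.0]
ft_force: [0.6, 0.5, -0.3]
finger_gap: 0.799
gripper_force: 0.0
```

```bash
python3 -c "
from h import *
go(590.5,304,180,0)"
```

```text
at [ 359.3 -247.6  227.7] yaw -0.001 shift [ 230.4 -552.    47.5] turn -0.001 q6 0.71
```

Request:
shift_gripper:
  offsets:
    - {"dx": 19, "dy": -46, "finger_gap": 0.8}
    - {"dx": 38, "dy": -92, "finger_gap": 0.8}
    - {"dx": 57, "dy": -138, "finger_gap": 0.8}
    - {"dx": 76, "dy": -184, "finger_gap": 0.8}
    - {"dx": 95, "dy": -230, "finger_gap": 0.8}
    - {"dx": 114, "dy": -276, "finger_gap": 0.8}
    - {"dx": 133, "dy": -322, "finger_gap": 0.8}
    - {"dx": 152, "dy": -368, "finger_gap": 0.8}
  quiet: true

```text
ok
```

Request:
shift_gripper:
  offsets:
    - {"dx": 20, "dy": -46, "dz": 10, "finger_gap": 0.8}
    - {"dx": 40, "dy": -92, "dz": 20, "finger_gap": 0.8}
    - {"dx": 60, "dy": -138, "dz": 30, "finger_gap": 0.8}
    - {"dx": 78, "dy": -184, "dz": 47, "finger_gap": 0.8}
    - {"dx": 78, "dy": -184, "dz": 47, "finger_gap": 0.8}
    - {"dx": 78, "dy": -184, "dz": 47, "finger_gap": 0.8}

```text
t: 2.6
eef_pos: [588.1, 303.4, 179.2]
ee_rot: [1.0, 0.001, -0.001, 0.0]
ft_force: [-0.3, -0.5, 0.2]
finger_gap: 0.8
gripper_force: 0.0
```

```bash
python3 - <<'E'
from h import *
w,b=jars();print([i[2] for i in w if 0<i[0][0]-290<70],[i[3] for i in b if i[0][0]<300])
d=cam("wrist");cv2.imwrite("pics/w1.png",d["frame"])
w,b=jars(d)
print(b)
go(590.5,304,54,0)
E
```

```text
[array([771.5,  45.9,  76. ]), array([672.9,  39.1,  76. ]), array([565.2,  67. ,  76. ]), array([ 4.548e+02, -2.000e-01,  7.600e+01])] [array([1068.4,  489.3,   80. ]), array([382.6, 249. ,  80. ]), array([112.8, 627.5,  80. ])]
[(array([293.3, 421.8]), np.int32(476), array([283, 398,  34,  46], dtype=int32), array([431.3, 323.1,  80. ])), (array([373.9, 421.4]), np.int32(373), array([353, 398,  31,  45], dtype=int32), array([431.7, 255.6,  80. ]))]
at [588.7 301.8 181.1] yaw 0.0 shift [  1.8  -2.2 127.1] turn 0.0 q6 1.87
```

View pics/w1.png

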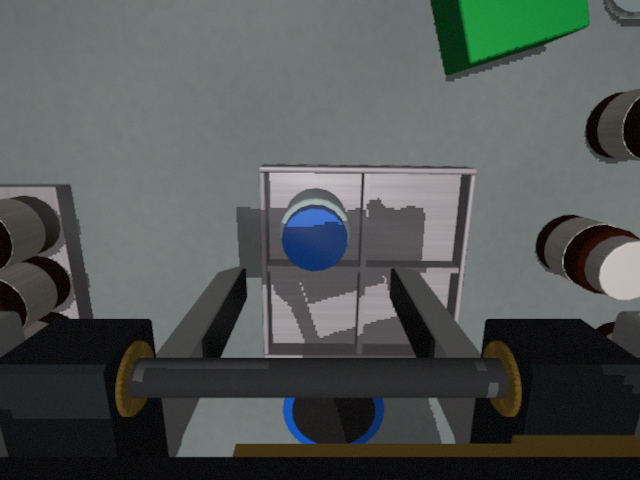

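The wrist view shows the blue cap at (315,238). Its ray gives about (592,304), which agrees with the top view. Next I descend and grip.

Request:
shift_gripper:
  offsets:
    - {"dx": 2, "dy": -2, "dz": 40, "finger_gap": 0.8}
    - {"dx": 2, "dy": -2, "dz": 85, "finger_gap": 0.8}
    - {"dx": 2, "dy": -2, "dz": 115, "finger_gap": 0.8}
    - {"dx": 2, "dy": -2, "dz": 127, "finger_gap": 0.8}
    - {"dx": 2, "dy": -2, "dz": 127, "finger_gap": 0.8}
    - {"dx": 2, "dy": -2, "dz": 127, "finger_gap": 0.4}
    - {"dx": 2, "dy": -2, "dz": 127, "finger_gap": 0}
    - {"dx": 2, "dy": -2, "dz": 127, "finger_gap": 0}

```text
t: 3.5
eef_pos: [592.0, 305.0, 55.8]
ee_rot: [1.0, 0.0, 0.002, -0.001]
ft_force: [0.3, -0.8, 1.7]
finger_gap: 0.594
gripper_force: 30.0
```

Request:
shift_gripper:
  offsets:
    - {"finger_gap": 0}
    - {"finger_gap": 0}
    - {"finger_gap": 0}
    - {"dz": -30, "finger_gap": 0}
    - {"dz": -60, "finger_gap": 0}
    - {"dz": -90, "finger_gap": 0}
    - {"dz": -110, "finger_gap": 0}
    - {"dz": -110, "finger_gap": 0}

```text
t: 4.3
eef_pos: [592.5, 305.4, 167.5]
ee_rot: [1.0, 0.001, 0.003, -0.001]
ft_force: [1.2, 0.3, -1.7]
finger_gap: 0.592
gripper_force: 30.0
```

```bash
python3 -c "
from h import *
go(377,284,160,0)"
```

```text
at [592.5 305.4 167.5] yaw 0.001 shift [-215.6   21.2    6. ] turn 0.001 q6 1.88
```

Request:
shift_gripper:
  offsets:
    - {"dx": -35, "dy": 4, "finger_gap": 0}
    - {"dx": -70, "dy": 8, "finger_gap": 0}
    - {"dx": -105, "dy": 12, "finger_gap": 0}
    - {"dx": -140, "dy": 15, "finger_gap": 0}
    - {"dx": -175, "dy": 18, "finger_gap": 0}
    - {"dx": -205, "dy": 20, "finger_gap": 0}
    - {"dx": -215, "dy": 21, "finger_gap": 0}
    - {"dx": -215, "dy": 21, "finger_gap": 0}

```text
t: 5.1
eef_pos: [374.4, 283.3, 162.5]
ee_rot: [1.0, 0.001, -0.001, 0.0]
ft_force: [0.2, -0.8, -0.2]
finger_gap: 0.59
gripper_force: 30.0
```

```bash
python3 -c "
from h import *
go(377,284,54.5,0)"
```

```text
at [374.4 283.3 162.5] yaw 0.002 shift [  2.7  -0.8 108. ] turn 0.002 q6 1.97
```

Request:
shift_gripper:
  offsets:
    - {"dx": 2, "dz": 35, "finger_gap": 0}
    - {"dx": 2, "dz": 70, "finger_gap": 0}
    - {"dx": 2, "dz": 95, "finger_gap": 0}
    - {"dx": 2, "dz": 104, "finger_gap": 0}
    - {"dx": 2, "dz": 107, "finger_gap": 0}
    - {"dx": 2, "dz": 107, "finger_gap": 0}
    - {"dx": 2, "dz": 107, "finger_gap": 0}
    - {"dx": 2, "dz": 107, "finger_gap": 0.8}

```text
t: 5.9
eef_pos: [378.8, 284.0, 57.9]
ee_rot: [1.0, 0.0, 0.001, -0.001]
ft_force: [-0.0, -0.6, 1.3]
finger_gap: 0.643
gripper_force: 0.0
```

Request:
shift_gripper:
  offsets:
    - {"finger_gap": 0.8}
    - {"finger_gap": 0.8}
    - {"finger_gap": 0.8}
    - {"dz": -30, "finger_gap": 0.8}
    - {"dz": -65, "finger_gap": 0.8}
    - {"dz": -100, "finger_gap": 0.8}
    - {"dz": -110, "finger_gap": 0.8}

```text
t: 6.6
eef_pos: [379.7, 284.5, 170.6]
ee_rot: [1.0, 0.0, 0.003, -0.001]
ft_force: [0.2, -0.1, 0.1]
finger_gap: 0.8
gripper_force: 0.0
```

```bash
python3 - <<'E'
from h import *
d=cam("top");w,b=jars(d);print([i[2] for i in w if 0<i[0][0]-290<70])
d=cam("wrist");h,s,v=hsv(d);cv2.imwrite("pics/w2.png",d["frame"])
go(453.5,0,165,0);
E
```

```text
[array([673.1,  39.2,  76. ]), array([565.1,  67. ,  76. ]), array([ 4.549e+02, -2.000e-01,  7.600e+01])]
at [378.6 283.9 168. ] yaw 0.001 shift [ 74.7 284.    2.8] turn 0.001 q6 1.97
```

View pics/w2.png

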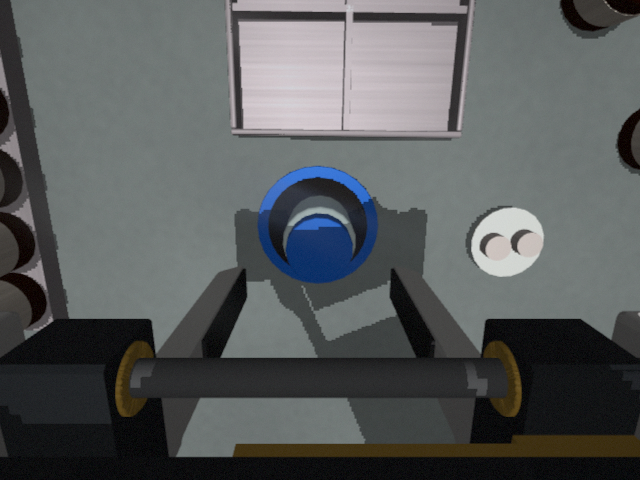

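The blue jar stands on the mat: cap at (320,250), mat ring centred near (318,225). Now the nearest amber jar.

Request:
shift_gripper:
  offsets:
    - {"dx": 12, "dy": 45, "finger_gap": 0.8}
    - {"dx": 24, "dy": 90, "finger_gap": 0.8}
    - {"dx": 36, "dy": 135, "finger_gap": 0.8}
    - {"dx": 48, "dy": 180, "finger_gap": 0.8}
    - {"dx": 60, "dy": 225, "finger_gap": 0.8}
    - {"dx": 70, "dy": 265, "finger_gap": 0.8}
    - {"dx": 75, "dy": 284, "finger_gap": 0.8}
    - {"dx": 75, "dy": 284, "finger_gap": 0.8}

```text
t: 7.5
eef_pos: [452.1, -2.2, 164.4]
ee_rot: [1.0, -0.002, -0.002, -0.0]
ft_force: [0.5, 0.5, -0.7]
finger_gap: 0.8
gripper_force: 0.0
```

```bash
python3 - <<'E'
from h import *
d=cam("wrist");h,s,v=hsv(d)
for z in [76]:
  for c,a,bb,m in blobs((s<40)&(v>150),300,8000): print(c,a,bb,ray(d,c,z).round(1))
go(454.2,0,49,0);
E
```

```text
[ 60.2152373  163.78254233] 7206 [  6   0  99 220] [509.1 167.6  76. ]
[612.84018568  28.08289125] 1508 [571   0  69  67] [ 588.5 -179.4   76. ]
[204.90456853  70.36324873] 4925 [167  29  77  83] [565.7  67.8  76. ]
[56.96826722 85.36450939] 2395 [11 53 74 60] [557.3 160.8  76. ]
[317.3151751  217.75486381] 514 [293 210  52  16] [472.3  -1.4  76. ]
[174.32245532 307.04739705] 1287 [154 286  50  53] [405.9 103.3  76. ]
at [451.7  -0.9 164.4] yaw -0.002 shift [  2.9  -0.7 115.4] turn -0.002 q6 1.32
```

Request:
shift_gripper:
  offsets:
    - {"dx": 3, "dy": -1, "dz": 40, "finger_gap": 0.8}
    - {"dx": 3, "dy": -1, "dz": 80, "finger_gap": 0.8}
    - {"dx": 3, "dy": -1, "dz": 108, "finger_gap": 0.8}
    - {"dx": 3, "dy": -1, "dz": 116, "finger_gap": 0.8}
    - {"dx": 3, "dy": -1, "dz": 116, "finger_gap": 0.8}
    - {"dx": 3, "dy": -1, "dz": 116, "finger_gap": 0.8}
    - {"dx": 3, "dy": -1, "dz": 116, "finger_gap": 0}
    - {"dx": 3, "dy": -1, "dz": 116, "finger_gap": 0}

```text
t: 8.35
eef_pos: [456.9, 0.4, 51.9]
ee_rot: [1.0, 0.0, 0.001, 0.0]
ft_force: [-1.0, 0.2, 0.2]
finger_gap: 0.665
gripper_force: 0.0
```

Request:
shift_gripper:
  offsets:
    - {"finger_gap": 0}
    - {"finger_gap": 0}
    - {"finger_gap": 0}
    - {"dz": -30, "finger_gap": 0}
    - {"dz": -65, "finger_gap": 0}
    - {"dz": -100, "finger_gap": 0}
    - {"dz": -115, "finger_gap": 0}
    - {"dz": -115, "finger_gap": 0}

```text
t: 9.15
eef_pos: [457.1, 0.3, 167.6]
ee_rot: [1.0, 0.0, 0.002, 0.0]
ft_force: [-0.2, 0.2, -2.9]
finger_gap: 0.59
gripper_force: 30.0
```

```bash
python3 -c "
from h import *
go(500.5,214.5,165,0)"
```

```text
at [4.571e+02 3.000e-01 1.676e+02] yaw 0.001 shift [  43.5 -214.2    2.6] turn 0.001 q6 1.32
```

Request:
shift_gripper:
  offsets:
    - {"dx": 8, "dy": -38, "finger_gap": 0}
    - {"dx": 16, "dy": -76, "finger_gap": 0}
    - {"dx": 24, "dy": -114, "finger_gap": 0}
    - {"dx": 32, "dy": -152, "finger_gap": 0}
    - {"dx": 39, "dy": -190, "finger_gap": 0}
    - {"dx": 43, "dy": -208, "finger_gap": 0}
    - {"dx": 44, "dy": -214, "finger_gap": 0}
    - {"dx": 44, "dy": -214, "finger_gap": 0}

```text
t: 9.95
eef_pos: [498.6, 214.6, 163.7]
ee_rot: [1.0, 0.001, -0.002, 0.0]
ft_force: [-0.6, -0.2, -1.9]
finger_gap: 0.589
gripper_force: 30.0
```

```bash
python3 -c "
from h import *
go(500.5,214.5,56,0)"
```

```text
at [498.6 214.6 163.7] yaw 0.002 shift [  2.2   0.  107.7] turn 0.002 q6 1.77
```

Request:
shift_gripper:
  offsets:
    - {"dx": 1, "dz": 35, "finger_gap": 0}
    - {"dx": 1, "dz": 70, "finger_gap": 0}
    - {"dx": 1, "dz": 95, "finger_gap": 0}
    - {"dx": 1, "dz": 104, "finger_gap": 0}
    - {"dx": 1, "dz": 108, "finger_gap": 0}
    - {"dx": 1, "dz": 109, "finger_gap": 0}
    - {"dx": 1, "dz": 109, "finger_gap": 0}
    - {"dx": 1, "dz": 109, "finger_gap": 0}

```text
t: 10.75
eef_pos: [501.7, 214.6, 57.7]
ee_rot: [1.0, 0.0, 0.001, -0.0]
ft_force: [0.4, -0.9, -2.6]
finger_gap: 0.59
gripper_force: 30.0
```

Request:
shift_gripper:
  offsets:
    - {"finger_gap": 0}
    - {"finger_gap": 0.8}
    - {"finger_gap": 0.8}
    - {"finger_gap": 0.8}
    - {"dz": -30, "finger_gap": 0.8}
    - {"dz": -65, "finger_gap": 0.8}
    - {"dz": -100, "finger_gap": 0.8}
    - {"dz": -115, "finger_gap": 0.8}

```text
t: 11.55
eef_pos: [502.5, 215.0, 175.3]
ee_rot: [1.0, 0.0, 0.003, -0.001]
ft_force: [-0.1, -0.1, 0.0]
finger_gap: 0.799
gripper_force: 0.0
```

```bash
python3 - <<'E'
from h import *
d=cam("top");w,b=jars(d);print([i[2] for i in w if 0<i[0][0]-290<70])
go(565.5,67.5,165,0)
E
```

```text
[array([770.8,  45.4,  76. ]), array([673.1,  39.2,  76. ]), array([565.1,  67.1,  76. ])]
at [503.2 215.2 176.4] yaw 0.001 shift [ 62.1 147.8  11.7] turn 0.001 q6 1.77
```

Request:
shift_gripper:
  offsets:
    - {"dx": 15, "dy": 40, "finger_gap": 0.8}
    - {"dx": 32, "dy": 80, "dz": 5, "finger_gap": 0.8}
    - {"dx": 50, "dy": 115, "dz": 8, "finger_gap": 0.8}
    - {"dx": 60, "dy": 140, "dz": 12, "finger_gap": 0.8}
    - {"dx": 63, "dy": 148, "dz": 14, "finger_gap": 0.8}
    - {"dx": 63, "dy": 148, "dz": 14, "finger_gap": 0.8}

```text
t: 12.2
eef_pos: [563.0, 66.1, 155.8]
ee_rot: [1.0, -0.0, -0.001, -0.0]
ft_force: [-0.1, 0.8, 0.9]
finger_gap: 0.8
gripper_force: 0.0
```

```bash
python3 -c "
from h import *
go(565.3,67.5,49,0)"
```

```text
at [563.   66.1 155.8] yaw -0.001 shift [  2.6  -1.3 106.7] turn -0.001 q6 1.49
```

Request:
shift_gripper:
  offsets:
    - {"dx": 2, "dy": -1, "dz": 40, "finger_gap": 0.8}
    - {"dx": 2, "dy": -1, "dz": 80, "finger_gap": 0.8}
    - {"dx": 2, "dy": -1, "dz": 102, "finger_gap": 0.8}
    - {"dx": 2, "dy": -1, "dz": 109, "finger_gap": 0.8}
    - {"dx": 2, "dy": -1, "dz": 109, "finger_gap": 0.8}
    - {"dx": 2, "dy": -1, "dz": 109, "finger_gap": 0.8}
    - {"dx": 2, "dy": -1, "dz": 109, "finger_gap": 0}
    - {"dx": 2, "dy": -1, "dz": 109, "finger_gap": 0}

```text
t: 13.0
eef_pos: [566.8, 67.7, 49.9]
ee_rot: [1.0, 0.0, 0.001, 0.0]
ft_force: [0.4, 0.4, -0.6]
finger_gap: 0.667
gripper_force: 0.0
```

Request:
shift_gripper:
  offsets:
    - {"finger_gap": 0}
    - {"finger_gap": 0}
    - {"finger_gap": 0}
    - {"dz": -30, "finger_gap": 0}
    - {"dz": -65, "finger_gap": 0}
    - {"dz": -100, "finger_gap": 0}
    - {"dz": -115, "finger_gap": 0}
    - {"dz": -115, "finger_gap": 0}

```text
t: 13.8
eef_pos: [567.0, 67.6, 165.3]
ee_rot: [1.0, 0.0, 0.002, 0.0]
ft_force: [0.1, 0.4, -2.4]
finger_gap: 0.59
gripper_force: 30.0
```

```bash
python3 -c "
from h import *
go(589.5,214.5,165,0)"
```

```text
at [567.   67.6 165.3] yaw 0.001 shift [  22.6 -146.9    0.4] turn 0.001 q6 1.49
```

Request:
shift_gripper:
  offsets:
    - {"dx": 6, "dy": -35, "finger_gap": 0}
    - {"dx": 12, "dy": -70, "finger_gap": 0}
    - {"dx": 18, "dy": -105, "finger_gap": 0}
    - {"dx": 22, "dy": -132, "finger_gap": 0}
    - {"dx": 23, "dy": -147, "finger_gap": 0}
    - {"dx": 23, "dy": -147, "finger_gap": 0}
    - {"dx": 23, "dy": -147, "finger_gap": 0}

```text
t: 14.5
eef_pos: [587.9, 213.9, 162.0]
ee_rot: [1.0, 0.0, -0.001, 0.0]
ft_force: [-0.6, 0.2, -1.8]
finger_gap: 0.591
gripper_force: 30.0
```

```bash
python3 -c "
from h import *
go(589.5,214.5,55,0)"
```

```text
at [587.9 213.9 162. ] yaw 0.001 shift [  1.8  -0.7 107. ] turn 0.001 q6 1.74
```

Request:
shift_gripper:
  offsets:
    - {"dx": 1, "dz": 35, "finger_gap": 0}
    - {"dx": 1, "dz": 70, "finger_gap": 0}
    - {"dx": 1, "dz": 95, "finger_gap": 0}
    - {"dx": 1, "dz": 104, "finger_gap": 0}
    - {"dx": 1, "dz": 109, "finger_gap": 0}
    - {"dx": 1, "dz": 109, "finger_gap": 0}
    - {"dx": 1, "dz": 109, "finger_gap": 0}
    - {"dx": 1, "dz": 109, "finger_gap": 0}

```text
t: 15.3
eef_pos: [590.5, 214.5, 55.6]
ee_rot: [1.0, 0.0, 0.001, -0.0]
ft_force: [-0.3, -0.4, -2.0]
finger_gap: 0.592
gripper_force: 30.0
```

Request:
shift_gripper:
  offsets:
    - {"finger_gap": 0}
    - {"finger_gap": 0.8}
    - {"finger_gap": 0.8}
    - {"finger_gap": 0.8}
    - {"dz": -30, "finger_gap": 0.8}
    - {"dz": -65, "finger_gap": 0.8}
    - {"dz": -100, "finger_gap": 0.8}
    - {"dz": -115, "finger_gap": 0.8}

```text
t: 16.1
eef_pos: [591.6, 215.1, 173.7]
ee_rot: [1.0, 0.0, 0.003, -0.001]
ft_force: [0.7, 0.7, 0.9]
finger_gap: 0.799
gripper_force: 0.0
```

```bash
python3 - <<'E'
from h import *
d=cam("top");w,b=jars(d);print([i[2] for i in w if 0<i[0][0]-290<70])
go(672.5,39.5,165,0)
E
```

```text
[array([771.6,  45.6,  76. ]), array([672.9,  39.2,  76. ]), array([371.6, 100.9,  76. ])]
at [592.2 215.2 174.9] yaw 0.001 shift [ 80.1 175.8  10.3] turn 0.001 q6 1.74
```

Request:
shift_gripper:
  offsets:
    - {"dx": 18, "dy": 40, "finger_gap": 0.8}
    - {"dx": 36, "dy": 80, "dz": 4, "finger_gap": 0.8}
    - {"dx": 54, "dy": 118, "dz": 8, "finger_gap": 0.8}
    - {"dx": 70, "dy": 152, "dz": 11, "finger_gap": 0.8}
    - {"dx": 80, "dy": 174, "dz": 13, "finger_gap": 0.8}
    - {"dx": 81, "dy": 176, "dz": 14, "finger_gap": 0.8}
    - {"dx": 81, "dy": 176, "dz": 14, "finger_gap": 0.8}

```text
t: 16.85
eef_pos: [669.9, 38.6, 153.6]
ee_rot: [1.0, -0.0, -0.001, -0.0]
ft_force: [-0.8, -0.4, -0.5]
finger_gap: 0.801
gripper_force: 0.0
```

```bash
python3 -c "
from h import *
go(673,39.5,49,0)"
```

```text
at [669.9  38.6 153.6] yaw -0.0 shift [  3.4  -0.8 104.5] turn -0.0 q6 1.46
```

Request:
shift_gripper:
  offsets:
    - {"dx": 2, "dy": -1, "dz": 40, "finger_gap": 0.8}
    - {"dx": 2, "dy": -1, "dz": 80, "finger_gap": 0.8}
    - {"dx": 2, "dy": -1, "dz": 99, "finger_gap": 0.8}
    - {"dx": 2, "dy": -1, "dz": 106, "finger_gap": 0.8}
    - {"dx": 2, "dy": -1, "dz": 106, "finger_gap": 0.8}
    - {"dx": 2, "dy": -1, "dz": 106, "finger_gap": 0.8}
    - {"dx": 2, "dy": -1, "dz": 106, "finger_gap": 0}
    - {"dx": 2, "dy": -1, "dz": 106, "finger_gap": 0}

```text
t: 17.65
eef_pos: [673.9, 39.6, 51.2]
ee_rot: [1.0, 0.0, 0.001, 0.0]
ft_force: [-0.6, 1.1, -0.3]
finger_gap: 0.664
gripper_force: 0.0
```

Request:
shift_gripper:
  offsets:
    - {"finger_gap": 0}
    - {"finger_gap": 0}
    - {"finger_gap": 0}
    - {"dz": -30, "finger_gap": 0}
    - {"dz": -65, "finger_gap": 0}
    - {"dz": -100, "finger_gap": 0}
    - {"dz": -115, "finger_gap": 0}
    - {"dz": -115, "finger_gap": 0}

```text
t: 18.45
eef_pos: [673.9, 39.7, 166.4]
ee_rot: [1.0, 0.0, 0.002, 0.0]
ft_force: [-0.2, -0.3, -2.6]
finger_gap: 0.588
gripper_force: 30.0
```

```bash
python3 -c "
from h import *
go(500.5,303.5,165,0)"
```

```text
at [673.9  39.7 166.4] yaw 0.001 shift [-173.2 -264.     0.7] turn 0.001 q6 1.46
```

Request:
shift_gripper:
  offsets:
    - {"dy": -38, "finger_gap": 0}
    - {"dy": -76, "finger_gap": 0}
    - {"dy": -114, "finger_gap": 0}
    - {"dy": -152, "finger_gap": 0}
    - {"dx": -5, "dy": -190, "finger_gap": 0}
    - {"dx": -25, "dy": -225, "finger_gap": 0}
    - {"dx": -50, "dy": -250, "finger_gap": 0}
    - {"dx": -80, "dy": -264, "finger_gap": 0}

```text
t: 19.25
eef_pos: [590.0, 305.1, 160.6]
ee_rot: [1.0, 0.001, -0.002, 0.0]
ft_force: [0.9, -0.0, -2.8]
finger_gap: 0.591
gripper_force: 30.0
```

Request:
shift_gripper:
  offsets:
    - {"dx": -4, "finger_gap": 0}
    - {"dx": -4, "finger_gap": 0}
    - {"dx": -4, "finger_gap": 0}

```text
t: 19.55
eef_pos: [588.7, 302.8, 163.0]
ee_rot: [1.0, -0.0, -0.001, 0.0]
ft_force: [0.5, -0.5, -2.8]
finger_gap: 0.594
gripper_force: 30.0
```

```bash
python3 -c "
from h import *
go(589.5,303.5,55,0)"
```

```text
at [588.7 302.8 163. ] yaw -0.0 shift [  0.9  -0.8 108. ] turn -0.0 q6 1.88
```

Request:
shift_gripper:
  offsets:
    - {"dz": 35, "finger_gap": 0}
    - {"dz": 70, "finger_gap": 0}
    - {"dz": 95, "finger_gap": 0}
    - {"dz": 104, "finger_gap": 0}
    - {"dz": 108, "finger_gap": 0}
    - {"dz": 109, "finger_gap": 0}
    - {"dz": 109, "finger_gap": 0}
    - {"dz": 109, "finger_gap": 0}

```text
t: 20.35
eef_pos: [589.6, 303.9, 56.9]
ee_rot: [1.0, 0.0, 0.001, -0.0]
ft_force: [0.6, 0.1, -2.1]
finger_gap: 0.589
gripper_force: 30.0
```

Request:
shift_gripper:
  offsets:
    - {"finger_gap": 0}
    - {"finger_gap": 0.8}
    - {"finger_gap": 0.8}
    - {"finger_gap": 0.8}
    - {"dz": -30, "finger_gap": 0.8}
    - {"dz": -65, "finger_gap": 0.8}
    - {"dz": -100, "finger_gap": 0.8}
    - {"dz": -125, "finger_gap": 0.8}

```text
t: 21.15
eef_pos: [589.5, 304.0, 183.8]
ee_rot: [1.0, 0.0, 0.002, -0.001]
ft_force: [0.6, 0.2, 0.1]
finger_gap: 0.801
gripper_force: 0.0
```

Request:
shift_gripper:
  offsets:
    - {"dx": 15, "dy": 42, "dz": -3, "finger_gap": 0.8}
    - {"dx": 30, "dy": 84, "dz": -6, "finger_gap": 0.8}
    - {"dx": 45, "dy": 126, "dz": -9, "finger_gap": 0.8}
    - {"dx": 60, "dy": 168, "dz": -12, "finger_gap": 0.8}
    - {"dx": 60, "dy": 210, "dz": -15, "finger_gap": 0.8}
    - {"dx": 60, "dy": 252, "dz": -15, "finger_gap": 0.8}
    - {"dx": 60, "dy": 294, "dz": -15, "finger_gap": 0.8}
    - {"dx": 60, "dy": 336, "dz": -15, "finger_gap": 0.8}

```text
t: 21.95
eef_pos: [648.8, -34.0, 195.9]
ee_rot: [1.0, 0.0, 0.0, 0.0]
ft_force: [0.7, 0.5, 0.0]
finger_gap: 0.799
gripper_force: 0.0
```

```bash
python3 - <<'E'
from h import *
d=cam("top");cv2.imwrite("pics/top2.png",d["frame"])
go(640,-240,240)
E
```

```text
at [649. -40. 196.] yaw -0.004 shift [ -8.1 200.2 -43.3] turn None q6 1.34
```

View pics/top2.png

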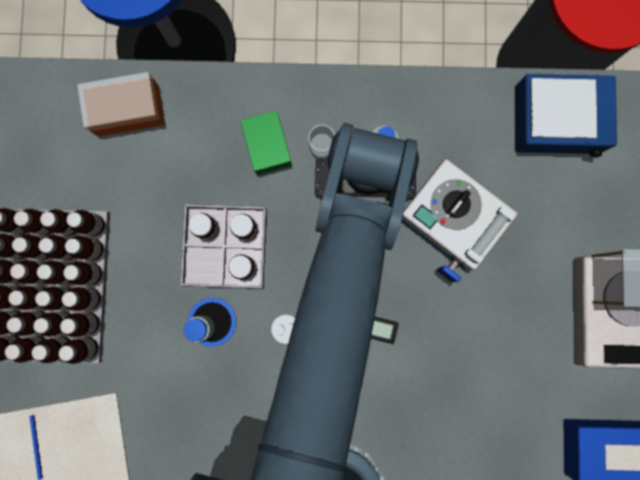

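The top view shows three ambers in the tray at (202,225), (243,227) and (243,267). The blue jar has been knocked to (197,328), off the middle of the mat, so I'll put it back first.

```bash
python3 - <<'E'
from h import *
for n in("top","scene"):
    d=cam(n);h,s,v=hsv(d)
    m=((h>100)&(h<125)&(s>140)&(v>90)).astype(np.uint8)
    y,x=(328,197) if n=="top" else (0,0)
    cv2.imwrite(f"pics/{n}b.png",cv2.resize(d["frame"][290:360,170:250] if n=="top" else d["frame"][110:200,270:370],None,fx=6,fy=6))
    print(n,[(c,a,bb,ray(d,c,79).round(1)) for c,a,bb,_ in blobs(m,60,1500)][:8])
d=cam("top");print(ray(d,(195.5,329),80))
go(362,310,190,0)
E
```

```text
top [(array([124.80726698,   7.62559242]), np.int32(1266), array([81,  0, 90, 20], dtype=int32), array([1069. ,  489.7,   79. ])), (array([387.10619469, 131.42477876]), np.int32(113), array([379, 127,  16,  10], dtype=int32), array([800.6, -97.2,  79. ])), (array([451.3125    , 273.39285714]), np.int32(112), array([443, 266,  18,  15], dtype=int32), array([ 494.1, -238.2,   79. ])), (array([216.70038911, 319.1848249 ]), np.int32(514), array([189, 298,  47,  48], dtype=int32), array([385.8, 259.6,  79. ])), (array([194.56770833, 329.64583333]), np.int32(384), array([184, 319,  22,  22], dtype=int32), array([362.8, 305.7,  79. ])), (array([ 35.53110048, 447.0861244 ]), np.int32(209), array([ 30, 416,  12,  63], dtype=int32), array([112.5, 628. ,  79. ]))]
scene [(array([491.03378378,  49.29560811]), np.int32(1184), array([465,  31,  52,  42], dtype=int32), array([512.2, 855.1,  79. ])), (array([184.90613718, 331.8898917 ]), np.int32(554), array([170, 319,  31,  28], dtype=int32), array([ 498.7, -237.1,   79. ])), (array([374.91257996, 353.30277186]), np.int32(469), array([364, 341,  23,  26], dtype=int32), array([771.4, -70.4,  79. ]))]
[364.25527639 303.55706391  80.        ]
at [648.9 -32.9 195.7] yaw -0.001 shift [-287.2 -342.7    5.7] turn -0.001 q6 1.35
```

View pics/topb.png

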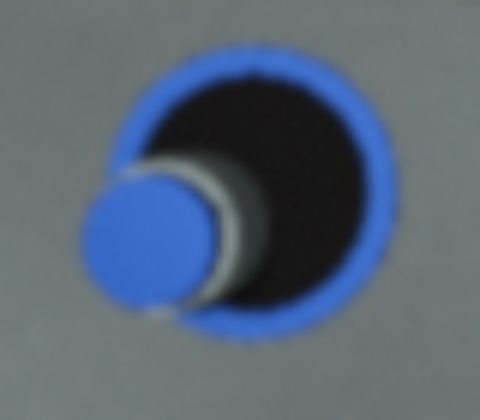

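View pics/sceneb.png

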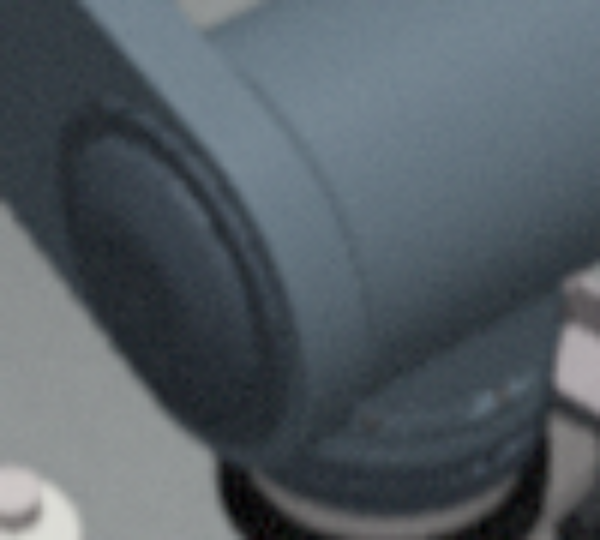

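The blue jar stands at about (363,305), about 25 mm off centre, still upright. I'll re-grip it.

Request:
shift_gripper:
  offsets:
    - {"dx": -30, "dy": -36, "finger_gap": 0.8}
    - {"dx": -60, "dy": -72, "finger_gap": 0.8}
    - {"dx": -90, "dy": -108, "finger_gap": 0.8}
    - {"dx": -120, "dy": -144, "finger_gap": 0.8}
    - {"dx": -150, "dy": -180, "finger_gap": 0.8}
    - {"dx": -180, "dy": -216, "dz": 4, "finger_gap": 0.8}
    - {"dx": -210, "dy": -252, "dz": 8, "finger_gap": 0.8}
    - {"dx": -240, "dy": -288, "dz": 12, "finger_gap": 0.8}
  quiet: true

```text
ok
```

Request:
shift_gripper:
  offsets:
    - {"dx": -25, "dy": -30, "dz": 10, "finger_gap": 0.8}
    - {"dx": -45, "dy": -50, "dz": 20, "finger_gap": 0.8}
    - {"dx": -46, "dy": -50, "dz": 20, "finger_gap": 0.8}
    - {"dx": -46, "dy": -50, "dz": 20, "finger_gap": 0.8}

```text
t: 23.35
eef_pos: [361.8, 306.3, 163.6]
ee_rot: [1.0, 0.002, 0.0, 0.0]
ft_force: [0.7, -0.6, 0.9]
finger_gap: 0.803
gripper_force: 0.0
```

```bash
python3 - <<'E'
from h import *
d=cam("wrist");h,s,v=hsv(d)
print([(c,a,bb,ray(d,c,81).round(1)) for c,a,bb,_ in blobs((h>100)&(h<125)&(s>140)&(v>70),300,9000)])
go(363,305.5,51,0)
E
```

```text
[(array([332.59546398, 220.7137563 ]), np.int32(6746), array([280, 144, 124, 137], dtype=int32), array([381.6, 297. ,  81. ]))]
at [362.7 305.9 164. ] yaw 0.002 shift [  0.2   0.4 113. ] turn 0.002 q6 2.03
```

Request:
shift_gripper:
  offsets:
    - {"dz": 40, "finger_gap": 0.8}
    - {"dz": 80, "finger_gap": 0.8}
    - {"dz": 106, "finger_gap": 0.8}
    - {"dz": 113, "finger_gap": 0.8}
    - {"dz": 113, "finger_gap": 0.8}
    - {"dz": 113, "finger_gap": 0.8}
    - {"dz": 113, "finger_gap": 0}
    - {"dz": 113, "finger_gap": 0}

```text
t: 24.2
eef_pos: [363.6, 306.0, 51.9]
ee_rot: [1.0, 0.0, 0.001, -0.001]
ft_force: [-0.9, 1.0, -0.3]
finger_gap: 0.667
gripper_force: 0.0
```

Request:
shift_gripper:
  offsets:
    - {"finger_gap": 0}
    - {"finger_gap": 0}
    - {"finger_gap": 0}
    - {"dz": -15, "finger_gap": 0}
    - {"dz": -30, "finger_gap": 0}
    - {"dz": -30, "finger_gap": 0}
    - {"dz": -30, "finger_gap": 0}

```text
t: 24.9
eef_pos: [362.3, 305.3, 80.0]
ee_rot: [1.0, 0.0, -0.0, 0.0]
ft_force: [0.3, 0.5, -2.4]
finger_gap: 0.591
gripper_force: 30.0
```

```bash
python3 -c "
from h import *
go(377.5,284,60,0)"
```

```text
at [362.3 305.3  80. ] yaw 0.001 shift [15.2 21.4 20. ] turn 0.001 q6 2.03
```

Request:
shift_gripper:
  offsets:
    - {"dx": 8, "dy": 11, "finger_gap": 0}
    - {"dx": 15, "dy": 21, "finger_gap": 0}
    - {"dx": 15, "dy": 21, "dz": 10, "finger_gap": 0}
    - {"dx": 15, "dy": 21, "dz": 20, "finger_gap": 0}
    - {"dx": 15, "dy": 21, "dz": 27, "finger_gap": 0}
    - {"dx": 15, "dy": 21, "dz": 29, "finger_gap": 0}
    - {"dx": 15, "dy": 21, "dz": 29, "finger_gap": 0}
    - {"dx": 15, "dy": 21, "dz": 29, "finger_gap": 0}

```text
t: 25.7
eef_pos: [376.9, 284.1, 51.1]
ee_rot: [1.0, 0.001, -0.001, 0.001]
ft_force: [-2.0, -4.2, 4.8]
finger_gap: 0.587
gripper_force: 30.0
```

Request:
shift_gripper:
  offsets:
    - {"finger_gap": 0}
    - {"finger_gap": 0.8}
    - {"finger_gap": 0.8}
    - {"finger_gap": 0.8}
    - {"dz": -30, "finger_gap": 0.8}
    - {"dz": -70, "finger_gap": 0.8}
    - {"dz": -115, "finger_gap": 0.8}
    - {"dz": -155, "finger_gap": 0.8}

```text
t: 26.5
eef_pos: [377.7, 284.6, 208.5]
ee_rot: [1.0, 0.0, 0.001, -0.0]
ft_force: [1.8, 0.2, -0.2]
finger_gap: 0.803
gripper_force: 0.0
```

Request:
shift_gripper:
  offsets:
    - {"dx": 20, "dy": 45, "spin": 0.1, "finger_gap": 0.8}
    - {"dx": 40, "dy": 90, "spin": 0.2, "finger_gap": 0.8}
    - {"dx": 60, "dy": 135, "spin": 0.3, "finger_gap": 0.8}
    - {"dx": 80, "dy": 180, "spin": 0.4, "finger_gap": 0.8}
    - {"dx": 100, "dy": 225, "spin": 0.5, "finger_gap": 0.8}
    - {"dx": 120, "dy": 270, "spin": 0.5, "finger_gap": 0.8}
    - {"dx": 140, "dy": 315, "spin": 0.5, "finger_gap": 0.8}
    - {"dx": 160, "dy": 360, "spin": 0.5, "finger_gap": 0.8}

```text
t: 27.3
eef_pos: [538.5, -77.5, 206.4]
ee_rot: [0.969, -0.247, 0.0, -0.0]
ft_force: [1.2, -0.1, -0.3]
finger_gap: 0.801
gripper_force: 0.0
```

```bash
python3 - <<'E'
from h import *
go(640,-240,240)
d=cam("top"); h,s,v=hsv(d); print([(c,a,bb,ray(d,c,79).round(1)) for c,a,bb,_ in blobs((h>100)&(h<125)&(s>140)&(v>90),60,1500)][3:5])
cv2.imwrite("pics/mat3.png",cv2.resize(d["frame"][190:370,160:300],None,fx=4,fy=4))
E
```

```text
at [538.5 -77.5 206.4] yaw -0.5 shift [167.   94.  -33.5] turn None q6 1.72
[(array([208.88041431, 322.40960452]), np.int32(1062), array([188, 298,  48,  48], dtype=int32), array([378.7, 275.9,  79. ])), (array([ 35.49519231, 446.95673077]), np.int32(208), array([ 30, 416,  12,  63], dtype=int32), array([112.7, 628.1,  79. ]))]
```

View pics/mat3.png

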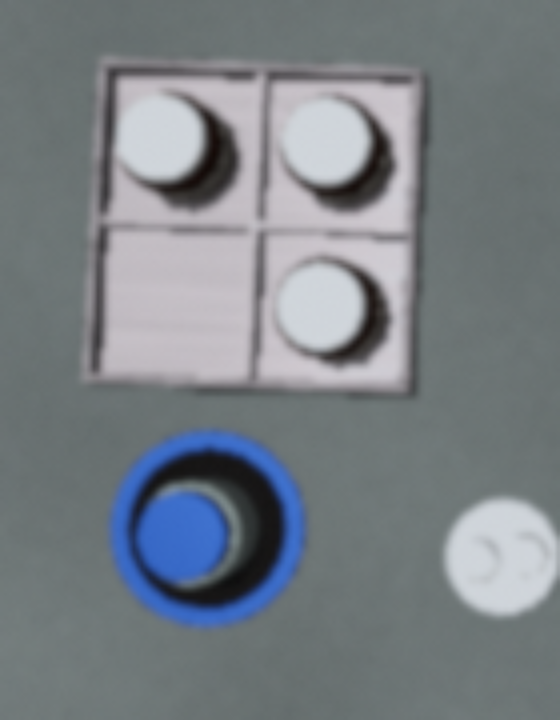

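Request:
shift_gripper:
  offsets:
    - {"dx": 20, "dy": 12, "dz": -8, "spin": -0.15, "finger_gap": 0.5}
    - {"dx": 42, "dy": 24, "dz": -15, "spin": -0.3, "finger_gap": 0.5}
    - {"dx": 63, "dy": 36, "dz": -23, "spin": -0.45, "finger_gap": 0.5}
    - {"dx": 84, "dy": 47, "dz": -30, "spin": -0.6, "finger_gap": 0.5}
    - {"dx": 105, "dy": 59, "dz": -38, "spin": -0.75, "finger_gap": 0.5}
    - {"dx": 126, "dy": 70, "dz": -45, "spin": -0.9, "finger_gap": 0.5}
    - {"dx": 147, "dy": 82, "dz": -53, "spin": -1.05, "finger_gap": 0.5}
    - {"dx": 167, "dy": 94, "dz": -60, "spin": -1.2, "finger_gap": 0.5}
  quiet: true

```text
ok
```

Request:
shift_gripper:
  offsets:
    - {"spin": -0.15, "finger_gap": 0.5}
    - {"spin": -0.3, "finger_gap": 0.5}
    - {"spin": -0.45, "finger_gap": 0.5}
    - {"spin": -0.6, "finger_gap": 0.5}
    - {"spin": -0.75, "finger_gap": 0.5}
    - {"spin": -0.9, "finger_gap": 0.5}
    - {"spin": -1.05, "finger_gap": 0.5}
    - {"spin": -1.2, "finger_gap": 0.5}
  quiet: true

```text
ok
```

Request:
shift_gripper:
  offsets:
    - {"spin": -0.15, "finger_gap": 0.5}
    - {"spin": -0.3, "finger_gap": 0.5}
    - {"spin": -0.45, "finger_gap": 0.5}
    - {"spin": -0.52, "finger_gap": 0.5}
    - {"spin": -0.52, "finger_gap": 0.5}
    - {"spin": -0.52, "finger_gap": 0.5}
    - {"spin": -0.52, "finger_gap": 0.5}

```text
t: 29.65
eef_pos: [639.5, -237.8, 266.3]
ee_rot: [0.353, 0.936, 0.0, -0.0]
ft_force: [0.1, -0.8, 0.6]
finger_gap: 0.501
gripper_force: 0.0
```

```bash
python3 - <<'E'
from h import *
go(640,-240,260)
d=cam("wrist");cv2.imwrite("pics/k1.png",d["frame"]);np.save("k1W.npy",d["W"])
h,s,v=hsv(d)
for c,a,bb,m in blobs(v<60,1000,40000): print("dark",c,a,bb,ray(d,c,100).round(1))
for c,a,bb,m in blobs((v<110)&(s<40),1000,40000): print("d2",c,a,bb)
E
```

```text
at [ 639.5 -237.8  266.3] yaw 2.42 shift [-1.8 -1.3  6.3] turn None q6 -1.37
dark [312.03276069 229.18737515] 2503 [282 198  62  70] [ 642.1 -246.4  100. ]
d2 [252.31319499  60.21548026] 11421 [186   0 138 143]
d2 [597.86058779 129.6910324 ] 1327 [564 102  76  63]
d2 [312.8796438  211.10546821] 7187 [256 140 117 129]
d2 [489.37031852 206.00455023] 2857 [458 177  84  78]
d2 [ 63.00629323 369.55424014] 16049 [  0 218 192 248]
d2 [310.68965149 357.04322997] 18737 [138 266 322 178]
d2 [572.55010612 395.33558217] 13192 [449 311 191 158]
```

View pics/k1.png

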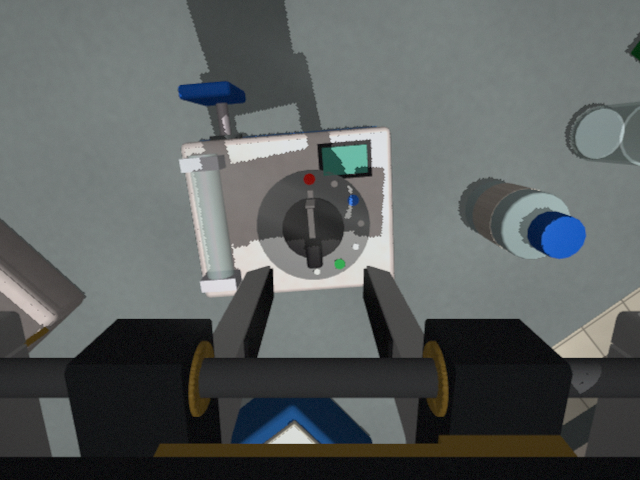

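The wrist view shows red at (309,179), blue at (353,201) and green at (340,264), with the bar pointing at red and the handle top at (212,92). I'll fit a circle through the dots to get the knob axis.

```bash
python3 - <<'E'
from h import *
d=cam("wrist");d["frame"]=cv2.imread("pics/k1.png");d["W"]=np.load("k1W.npy");h,s,v=hsv(d)
def one(m,b):
    k=np.zeros_like(m);k[b[1]:b[3],b[0]:b[2]]=m[b[1]:b[3],b[0]:b[2]]; B=max(blobs(k,5),key=lambda t:t[1]); return B[0],B[1]
r=one(((h<8)|(h>172))&(s>120),(290,165,330,195)); b=one((h>100)&(h<130)&(s>100),(335,185,370,215)); g=one((h>45)&(h<80)&(s>100),(325,250,355,280))
P=[ray(d,x[0],71)[:2] for x in(r,b,g)];print(r,b,g,np.round(P,1))
A=np.array([[2*p[0],2*p[1],1] for p in P]);c=np.linalg.solve(A,[p@p for p in P]);C=c[:2]
print("centre",C.round(1),"r",np.hypot(*(P[0]-C)),"angles deg",[np.degrees(np.arctan2(*(p-C)[::-1])).round(1) for p in P])
h0=[ray(d,p,100).round(1)[:2] for p in((180,85),(244,91),(212,92))];print("handle z100",h0)
print("unit front z70",[ray(d,p,70).round(1)[:2] for p in((183,146),(390,128))])
D=cam("top");print("disc top",ray(D,(390+265/4,150+218/4),71).round(1))
go(*C,108,np.arctan2(*(P[0]-C)[::-1]))
E
```

```text
(array([308.95327103, 178.82242991]), np.int32(107)) (array([352.80952381, 199.85714286]), np.int32(105)) (array([339.19277108, 263.45783133]), np.int32(83)) [[ 608.2 -220.9]
 [ 651.4 -202.4]
 [ 692.3 -254.7]]
centre [ 645.8 -249. ] r 46.91271060069532 angles deg [np.float64(143.1), np.float64(83.0), np.float64(-6.9)]
handle z100 [array([ 478.8, -246.8]), array([ 516.9, -210.5]), array([ 499.9, -230.9])]
unit front z70 [array([ 507.5, -289.2]), array([ 622.8, -133.5])]
disc top [ 644.2 -250.3   71. ]
at [ 639.5 -237.8  266.4] yaw 2.42 shift [-12.1  -4.3 158.4] turn -0.078 q6 -1.37
```

Request:
shift_gripper:
  offsets:
    - {"dx": -6, "dy": -2, "dz": 40, "spin": -0.08, "finger_gap": 0.4}
    - {"dx": -12, "dy": -4, "dz": 80, "spin": -0.08, "finger_gap": 0.4}
    - {"dx": -12, "dy": -4, "dz": 115, "spin": -0.08, "finger_gap": 0.4}
    - {"dx": -12, "dy": -4, "dz": 115, "spin": -0.08, "finger_gap": 0.4}
    - {"dx": -12, "dy": -4, "dz": 115, "spin": -0.08, "finger_gap": 0.4}

```text
t: 30.3
eef_pos: [645.9, -248.8, 151.8]
ee_rot: [0.315, 0.949, 0.0, -0.0]
ft_force: [0.5, -1.3, 0.5]
finger_gap: 0.397
gripper_force: 0.0
```

```bash
python3 - <<'E'
from h import *
go(645.3,-249.5,109,2.4976)
E
```

```text
at [ 645.9 -248.8  151.8] yaw 2.501 shift [ 0.  -0.9 42.8] turn 0.003 q6 -1.46
```

Request:
shift_gripper:
  offsets:
    - {"dy": -1, "dz": 20, "finger_gap": 0.4}
    - {"dy": -1, "dz": 36, "finger_gap": 0.4}
    - {"dy": -1, "dz": 42, "finger_gap": 0.4}
    - {"dy": -1, "dz": 42, "finger_gap": 0.4}
    - {"dy": -1, "dz": 42, "finger_gap": 0.4}
    - {"dy": -1, "dz": 42, "finger_gap": 0}
    - {"dy": -1, "dz": 42, "finger_gap": 0}
    - {"dy": -1, "dz": 42, "finger_gap": 0}

```text
t: 31.1
eef_pos: [645.5, -249.7, 110.0]
ee_rot: [0.315, 0.949, -0.0, 0.0]
ft_force: [-0.2, 0.1, 0.5]
finger_gap: 0.183
gripper_force: 0.0
```

Request:
shift_gripper:
  offsets:
    - {"finger_gap": 0}
    - {"finger_gap": 0}

```text
t: 31.3
eef_pos: [645.5, -249.6, 109.9]
ee_rot: [0.315, 0.949, 0.0, 0.0]
ft_force: [0.6, -0.2, 1.8]
finger_gap: 0.146
gripper_force: 30.0
```

```bash
python3 - <<'E'
from h import *
go(645.3,-249.5,109,2.4976)
E
```

```text
at [ 645.5 -249.6  109.9] yaw 2.501 shift [ 0.2 -0.   0.9] turn 0.003 q6 -1.46
```

Request:
shift_gripper:
  offsets:
    - {"spin": 0.12, "finger_gap": 0}
    - {"spin": 0.26, "finger_gap": 0}
    - {"spin": 0.4, "finger_gap": 0}
    - {"spin": 0.54, "finger_gap": 0}
    - {"spin": 0.68, "finger_gap": 0}
    - {"spin": 0.82, "finger_gap": 0}
    - {"spin": 0.95, "finger_gap": 0}
    - {"spin": 1.05, "finger_gap": 0}

```text
t: 32.1
eef_pos: [645.3, -249.7, 109.9]
ee_rot: [0.75, 0.662, -0.0, 0.0]
ft_force: [-1.5, 0.1, 1.8]
finger_gap: 0.146
gripper_force: 30.0
```

Request:
shift_gripper:
  offsets:
    - {"finger_gap": 0}
    - {"finger_gap": 0}
    - {"finger_gap": 0}

```text
t: 32.4
eef_pos: [645.3, -249.7, 109.9]
ee_rot: [0.748, 0.664, -0.0, 0.0]
ft_force: [-2.1, 0.3, 4.0]
finger_gap: 0.145
gripper_force: 30.0
```

```bash
python3 -c "
from h import *
print(env.observe()['moment']);go(645.3,-249.5,109,2.4976-1.0472)"
```

```text
[-0.02288519  0.2561059   0.0123204 ]
at [ 645.3 -249.7  109.9] yaw 1.452 shift [ 0.2 -0.   0.9] turn 0.002 q6 -0.41
```

Release, lift and check.

Request:
shift_gripper:
  offsets:
    - {"finger_gap": 0.4}
    - {"finger_gap": 0.4}
    - {"finger_gap": 0.4}
    - {"dz": -30, "finger_gap": 0.4}
    - {"dz": -70, "finger_gap": 0.4}
    - {"dz": -110, "finger_gap": 0.4}
    - {"dz": -150, "finger_gap": 0.4}
    - {"dz": -150, "finger_gap": 0.4}

```text
t: 33.2
eef_pos: [648.0, -251.1, 267.5]
ee_rot: [0.748, 0.664, 0.002, 0.006]
ft_force: [-0.0, 0.4, -0.4]
finger_gap: 0.4
gripper_force: 0.0
```

```bash
python3 - <<'E'
from h import *
d=cam("wrist");cv2.imwrite("pics/k2.png",d["frame"]);np.save("k2W.npy",d["W"]);go(500,-233,150,-0.644)
E
```

```text
at [ 646.8 -250.4  263.6] yaw 1.451 shift [   0.  -148.6  112.6] turn -1.047 q6 -0.41
```

View pics/k2.png

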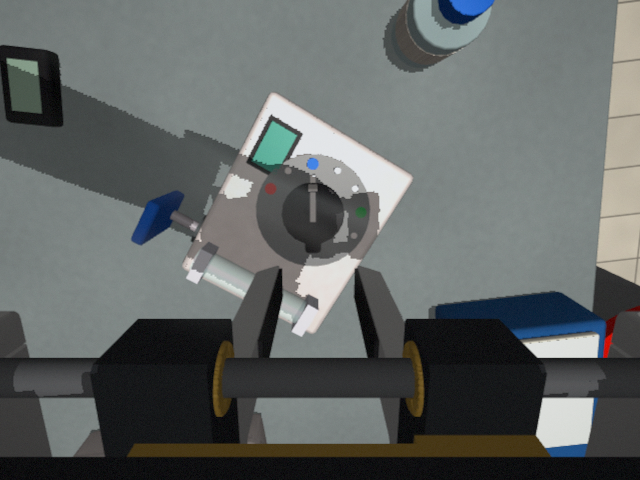

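The pointer stands at the blue dot (312,163). Now over the handle, turned to close along the pull.

```bash
python3 -c "
from h import *
go(498,-235,215,0.927)"
```

```text
at [ 646.8 -250.4  263.6] yaw 1.451 shift [  -2.4 -149.9   47.6] turn 0.524 q6 -0.41
```

Request:
shift_gripper:
  offsets:
    - {"dy": -30, "dz": 5, "spin": 0.12, "finger_gap": 0.4}
    - {"dx": -1, "dy": -60, "dz": 10, "spin": 0.25, "finger_gap": 0.4}
    - {"dx": -2, "dy": -90, "dz": 15, "spin": 0.38, "finger_gap": 0.4}
    - {"dx": -2, "dy": -120, "dz": 25, "spin": 0.52, "finger_gap": 0.4}
    - {"dx": -2, "dy": -145, "dz": 40, "spin": 0.524, "finger_gap": 0.4}
    - {"dx": -2, "dy": -150, "dz": 48, "spin": 0.524, "finger_gap": 0.4}
    - {"dx": -2, "dy": -150, "dz": 48, "spin": 0.524, "finger_gap": 0.4}
    - {"dx": -2, "dy": -150, "dz": 48, "spin": 0.524, "finger_gap": 0.4}

```text
t: 34.05
eef_pos: [496.7, -233.8, 211.2]
ee_rot: [0.894, 0.447, 0.0, -0.0]
ft_force: [-0.3, -1.1, 0.4]
finger_gap: 0.402
gripper_force: 0.0
```

```bash
python3 - <<'E'
from h import *
d=cam("wrist");h,s,v=hsv(d);go(498,-235,215,0.927)
cv2.imwrite("pics/p1.png",d["frame"])
for c,a,bb,m in blobs((h>100)&(h<125)&(s>120)&(v>50),400,20000):
    for th in (60,110,150):
        k=m&(v>th); cs,_=cv2.findContours(k.astype(np.uint8),0,2)
        if cs:
            q=max(cs,key=cv2.contourArea); r=cv2.boxPoints(cv2.minAreaRect(q)); w=np.array([ray(d,p,100)[:2] for p in r])
            print(bb,th,r.round(0).tolist(),w.mean(0).round(1),[np.hypot(*(w[i]-w[i-1])).round(1) for i in(1,2)])
E
```

```text
at [ 497.1 -233.9  211.8] yaw 0.927 shift [-0.3  1.3 -3.2] turn 0.0 q6 -0.0
[309 209  15  59] 60 [[309.0, 267.0], [309.0, 209.0], [323.0, 209.0], [323.0, 267.0]] [ 495.3 -233.3] [np.float64(45.7), np.float64(10.4)]
[309 209  15  59] 110 [[310.0, 215.0], [321.0, 215.0], [321.0, 265.0], [310.0, 265.0]] [ 494.2 -234.2] [np.float64(8.2), np.float64(39.5)]
```

View pics/p1.png

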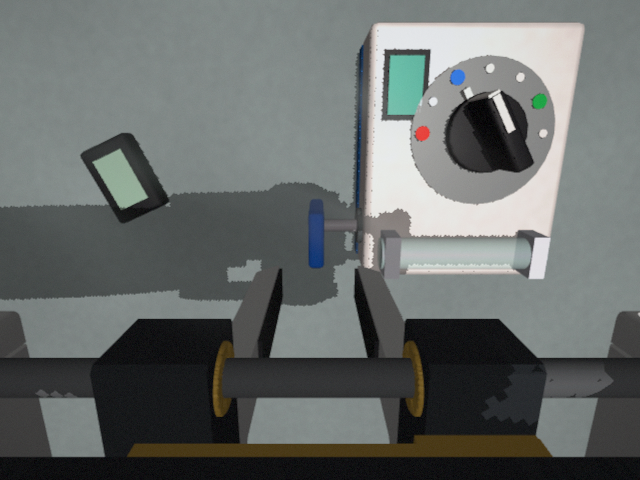

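The view shows the handle at (316,238), 46 x 10 mm at z = 100, centre (495.3,-233.3), and the pointer at blue. Descend and close.

Request:
shift_gripper:
  offsets:
    - {"dy": -2, "dz": 40, "finger_gap": 0.4}
    - {"dy": -2, "dz": 80, "finger_gap": 0.4}
    - {"dy": -2, "dz": 115, "finger_gap": 0.4}
    - {"dy": -2, "dz": 127, "finger_gap": 0.4}
    - {"dy": -2, "dz": 127, "finger_gap": 0.4}
    - {"dy": -2, "dz": 127, "finger_gap": 0.4}

```text
t: 34.7
eef_pos: [496.0, -233.3, 86.2]
ee_rot: [0.894, 0.447, 0.001, 0.001]
ft_force: [0.8, 0.4, 0.1]
finger_gap: 0.401
gripper_force: 0.0
```

```bash
python3 -c "
from h import *
go(495.4,-233.4,83,0.927)"
```

```text
at [ 496.  -233.3   86.2] yaw 0.927 shift [-0.4 -0.4  3.2] turn 0.0 q6 -0.0
```

Request:
shift_gripper:
  offsets:
    - {"finger_gap": 0}
    - {"finger_gap": 0}
    - {"finger_gap": 0}
    - {"finger_gap": 0}
    - {"finger_gap": 0}

```text
t: 35.2
eef_pos: [495.2, -232.9, 85.3]
ee_rot: [0.895, 0.447, 0.001, 0.001]
ft_force: [1.2, -0.5, 2.3]
finger_gap: 0.123
gripper_force: 30.0
```

```bash
python3 -c "
from h import *
go(495.4,-233.4,83,0.927)"
```

```text
at [ 495.2 -232.9   85.3] yaw 0.927 shift [-0.2  0.4  2.3] turn -0.0 q6 -0.0
```

Request:
shift_gripper:
  offsets:
    - {"dy": -8, "finger_gap": 0}
    - {"dy": -16, "finger_gap": 0}
    - {"dy": -24, "finger_gap": 0}
    - {"dy": -32, "finger_gap": 0}
    - {"dy": -39, "finger_gap": 0}
    - {"dy": -43, "finger_gap": 0}
    - {"dy": -43, "finger_gap": 0}
    - {"dy": -43, "finger_gap": 0}

```text
t: 36.0
eef_pos: [461.8, -207.9, 85.4]
ee_rot: [0.895, 0.447, 0.002, 0.003]
ft_force: [5.8, -4.7, -3.2]
finger_gap: 0.126
gripper_force: 30.0
```

```bash
python3 - <<'E'
from h import *
p=env.observe()["eef_pos"];print("pull",np.hypot(*(p[:2]-[495.2,-232.9])))
d=cam("scene");cv2.imwrite("pics/pull.png",cv2.resize(d["frame"][290:420,120:280],None,fx=4,fy=4,interpolation=cv2.INTER_CUBIC))
d=cam("wrist");cv2.imwrite("pics/pullw.png",d["frame"][120:320,200:440])
E
```

```text
pull 41.67646428949985
```

View pics/pullw.png

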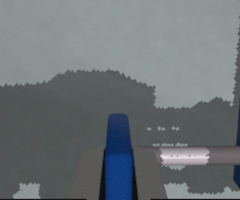

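The handle is held between the fingers at (118,155) with the rod out to the right. I'll check for red at the housing while holding.

Request:
shift_gripper:
  offsets:
    - {"finger_gap": 0}
    - {"finger_gap": 0}
    - {"finger_gap": 0}

```text
t: 36.4
eef_pos: [461.9, -208.0, 85.4]
ee_rot: [0.895, 0.447, 0.002, 0.003]
ft_force: [7.4, -4.8, -3.1]
finger_gap: 0.125
gripper_force: 30.0
```

```bash
python3 - <<'E'
from h import *
p=env.observe()["eef_pos"];print("pull",np.hypot(*(p[:2]-[495.2,-232.9])))
for n in("wrist","scene","top"):
    d=cam(n);h,s,v=hsv(d);m=((h<10)|(h>170))&(s>90)&(v>40)
    print(n,[(c.round(0),a,bb) for c,a,bb,_ in blobs(m,4,600)])
    if n=="wrist":cv2.imwrite("pics/pw2.png",cv2.resize(d["frame"][220:320,380:480],None,fx=5,fy=5))
E
```

```text
pull 41.52063046029976
wrist [(array([594., 129.]), np.int32(523), array([582, 117,  26,  26], dtype=int32))]
scene [(array([236.,   4.]), np.int32(6), array([233,   2,   6,   4], dtype=int32)), (array([404.,  41.]), np.int32(50), array([399,  38,  13,   8], dtype=int32)), (array([416.,  54.]), np.int32(109), array([405,  45,  25,  18], dtype=int32)), (array([386.,  55.]), np.int32(121), array([374,  46,  27,  19], dtype=int32)), (array([440.,  57.]), np.int32(61), array([435,  53,  13,   8], dtype=int32)), (array([459.,  64.]), np.int32(56), array([454,  61,  12,   8], dtype=int32)), (array([388.,  76.]), np.int32(365), array([358,  63,  56,  29], dtype=int32)), (array([430.,  66.]), np.int32(57), array([424,  62,  13,   9], dtype=int32)), (array([479.,  73.]), np.int32(52), array([474,  69,  12,   8], dtype=int32)), (array([449.,  74.]), np.int32(68), array([443,  70,  13,  10], dtype=int32)), (array([418.,  76.]), np.int32(61), array([412,  
[... 2083 characters left out ...]
y([162., 114.]), np.int32(8), array([161, 110,   2,   8], dtype=int32)), (array([160., 123.]), np.int32(13), array([156, 119,   8,   8], dtype=int32)), (array([152., 125.]), np.int32(7), array([151, 123,   4,   4], dtype=int32)), (array([144., 128.]), np.int32(10), array([140, 126,   8,   3], dtype=int32)), (array([131., 130.]), np.int32(9), array([128, 129,   6,   3], dtype=int32)), (array([ 97., 134.]), np.int32(17), array([ 92, 131,  12,   5], dtype=int32)), (array([112., 133.]), np.int32(6), array([109, 133,   6,   2], dtype=int32)), (array([106., 134.]), np.int32(4), array([105, 134,   3,   2], dtype=int32)), (array([443., 221.]), np.int32(21), array([441, 219,   5,   5], dtype=int32))]
```

View pics/pw2.png

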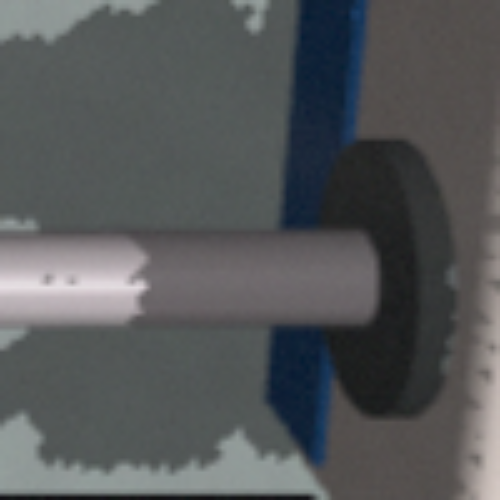

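No red shows: the rod at (375,280) in the crop is plain up to the black collar. I'll pull a little further, watching for red.

```bash
cat > red.py <<'E'
from h import *
p=env.observe();print("pull",np.hypot(*(p["eef_pos"][:2]-[495.2,-232.9])).round(1),p["ft_force"].round(1))
d=cam("wrist");f=d["frame"].astype(int);sub=f[255:290,400:470];m=(sub[...,2]-np.maximum(sub[...,1],sub[...,0])>40)
print("red",m.sum(),np.argwhere(m).min(0) if m.any() else 0,np.argwhere(m).max(0) if m.any() else 0)
cv2.imwrite("pics/red%.2f.png"%p["t"],cv2.resize(d["frame"][220:320,380:480],None,fx=5,fy=5))
r=f[275,400:462];print(r[::3].tolist())
E
```

Request:
shift_gripper:
  offsets:
    - {"dy": -2, "finger_gap": 0}
    - {"dy": -2, "finger_gap": 0}
    - {"dy": -2, "finger_gap": 0}
  lines: "1,1"

```text
t: 36.85
```

```bash
python3 red.py
```

```text
pull 43.4 [ 6.9 -4.7 -2.8]
red 118 [ 9 52] [31 60]
[[205, 200, 209], [204, 200, 208], [178, 173, 181], [112, 108, 114], [112, 108, 114], [111, 108, 112], [109, 108, 112], [111, 111, 114], [113, 110, 115], [110, 108, 111], [111, 108, 113], [110, 108, 113], [110, 109, 113], [109, 106, 112], [108, 107, 111], [110, 109, 112], [110, 106, 112], [111, 107, 113], [108, 106, 111], [11, 8, 91], [32, 31, 105]]
```

Red now shows at columns 452-460. One more mm, then hold.

Request:
shift_gripper:
  offsets:
    - {"dy": -1, "finger_gap": 0}
    - {"dy": -1, "finger_gap": 0}
    - {"dy": -1, "finger_gap": 0}
    - {"dy": -1, "finger_gap": 0}
    - {"dy": -1, "finger_gap": 0}
    - {"dy": -1, "finger_gap": 0}
    - {"dy": -1, "finger_gap": 0}
    - {"dy": -1, "finger_gap": 0}
  lines: "1,2"

```text
t: 37.7
eef_pos: [459.7, -206.3, 85.4]
```

```bash
python3 red.py;python3 - <<'E'
import glob,cv2,numpy as np
f=cv2.imread(sorted(glob.glob("pics/red*"))[-1])[2::5,2::5].astype(int)
for r in (48,54,60):print(["%d"%(x[2]-max(x[:2])) for x in f[r,60:90]])
E
```

```text
pull 44.3 [ 7.5 -4.5 -4.2]
red 150 [ 9 52] [31 62]
[[203, 199, 207], [205, 200, 209], [205, 200, 210], [133, 129, 135], [112, 109, 113], [112, 110, 115], [111, 108, 112], [112, 109, 116], [111, 109, 113], [112, 110, 115], [114, 111, 115], [111, 107, 111], [111, 108, 113], [110, 106, 112], [111, 109, 113], [110, 107, 113], [111, 109, 114], [108, 106, 111], [110, 108, 112], [11, 15, 92], [11, 15, 144]]
['3', '4', '2', '2', '2', '3', '1', '1', '2', '3', '1', '2', '2', '13', '41', '71', '76', '103', '109', '111', '80', '26', '-1', '-4', '-2', '-1', '-3', '-1', '-3', '-4']
['1', '2', '0', '1', '2', '2', '3', '3', '1', '2', '3', '1', '2', '3', '3', '20', '62', '85', '111', '125', '121', '92', '34', '-1', '-1', '-2', '-2', '-1', '-4', '-5']
['2', '1', '5', '3', '1', '1', '3', '2', '3', '2', '1', '4', '5', '3', '5', '25', '74', '85', '113', '125', '125', '88', '27', '-1', '-3', '-5', '-2', '-2', '0', '-3']
```

Request:
shift_gripper:
  offsets:
    - {"finger_gap": 0}
    - {"finger_gap": 0}
    - {"finger_gap": 0}
    - {"finger_gap": 0}
    - {"finger_gap": 0}
    - {"finger_gap": 0}
    - {"finger_gap": 0}
    - {"finger_gap": 0}
  lines: "1,2"

```text
t: 38.55
eef_pos: [459.7, -206.3, 85.4]
```

```bash
python3 red.py
```

```text
pull 44.4 [ 7.4 -6.  -3.6]
red 150 [ 9 52] [31 62]
[[206, 200, 210], [205, 200, 210], [205, 199, 209], [131, 129, 134], [110, 108, 114], [111, 109, 113], [108, 106, 111], [112, 109, 113], [111, 110, 113], [111, 109, 114], [112, 108, 114], [109, 105, 113], [108, 107, 111], [109, 107, 112], [112, 108, 113], [111, 108, 114], [111, 108, 113], [112, 109, 114], [111, 108, 113], [6, 13, 90], [15, 23, 144]]
```

The band shows about 4 mm of its 10 and has been held for over a second. Now let it home.

Request:
shift_gripper:
  offsets:
    - {"dy": 10, "finger_gap": 0}
    - {"dy": 20, "finger_gap": 0}
    - {"dy": 30, "finger_gap": 0}
    - {"dy": 38, "finger_gap": 0}
    - {"dy": 41, "finger_gap": 0}
    - {"dy": 41, "finger_gap": 0.4}
    - {"dy": 41, "finger_gap": 0.4}
    - {"dy": 41, "finger_gap": 0.4}

```text
t: 39.4
eef_pos: [488.9, -228.2, 83.3]
ee_rot: [0.894, 0.447, -0.001, -0.002]
ft_force: [-0.4, -1.0, -0.4]
finger_gap: 0.345
gripper_force: 0.0
```

```bash
python3 -c "
from h import *
go(495.4,-233.4,83,0.927)"
```

```text
at [ 488.9 -228.2   83.3] yaw 0.927 shift [-0.3  8.3  0.2] turn 0.0 q6 -0.0
```

Request:
shift_gripper:
  offsets:
    - {"dy": 5, "finger_gap": 0.4}
    - {"dy": 5, "finger_gap": 0.4}
    - {"dy": 5, "dz": -30, "finger_gap": 0.4}
    - {"dy": 5, "dz": -75, "finger_gap": 0.4}
    - {"dy": 5, "dz": -110, "finger_gap": 0.4}
    - {"dy": 5, "dz": -130, "finger_gap": 0.4}
    - {"dy": 5, "dz": -130, "finger_gap": 0.4}
    - {"dy": 5, "dz": -130, "finger_gap": 0.4}

```text
t: 40.2
eef_pos: [494.0, -232.0, 213.4]
ee_rot: [0.895, 0.447, -0.0, -0.001]
ft_force: [-0.7, 0.9, -1.2]
finger_gap: 0.402
gripper_force: 0.0
```

```bash
python3 - <<'E'
from h import *
d=cam("wrist");h,s,v=hsv(d)
for c,a,bb,m in blobs((h>100)&(h<125)&(s>120)&(v>50),400,20000):
    r=cv2.boxPoints(cv2.minAreaRect(cv2.findContours(m.astype(np.uint8),0,2)[0][0])); print(bb,np.mean([ray(d,p,100)[:2] for p in r],0).round(1))
go(645.4,-249.6,250,2.4976-1.0472)
E
```

```text
[313 208  15  59] [ 495.  -233.1]
at [ 493.6 -231.8  212.4] yaw 0.927 shift [ 76.9 132.  -38. ] turn -0.524 q6 -0.0
```

Request:
shift_gripper:
  offsets:
    - {"dx": 11, "dy": 19, "dz": -8, "spin": -0.1, "finger_gap": 0.4}
    - {"dx": 22, "dy": 38, "dz": -16, "spin": -0.2, "finger_gap": 0.4}
    - {"dx": 36, "dy": 62, "dz": -24, "spin": -0.3, "finger_gap": 0.4}
    - {"dx": 50, "dy": 86, "dz": -32, "spin": -0.42, "finger_gap": 0.4}
    - {"dx": 64, "dy": 110, "dz": -38, "spin": -0.524, "finger_gap": 0.4}
    - {"dx": 77, "dy": 132, "dz": -38, "spin": -0.524, "finger_gap": 0.4}
    - {"dx": 77, "dy": 132, "dz": -38, "spin": -0.524, "finger_gap": 0.4}
    - {"dx": 77, "dy": 132, "dz": -38, "spin": -0.524, "finger_gap": 0.4}

```text
t: 41.05
eef_pos: [645.3, -249.6, 249.6]
ee_rot: [0.748, 0.664, -0.001, -0.002]
ft_force: [-0.4, -0.2, 0.5]
finger_gap: 0.398
gripper_force: 0.0
```

```bash
python3 - <<'E'
from h import *
go(645.3,-249.6,109,2.4976-1.0472)
d=cam("wrist");h,s,v=hsv(d)
k=v.copy();m=blobs((h>100)&(h<130)&(s>100),40,400);print([(c.round(0),ray(d,c,71).round(0)) for c,a,_,_ in m])
E
```

```text
at [ 645.3 -249.6  249.6] yaw 1.451 shift [ -0.3   0.6 140.6] turn 0.001 q6 -0.41
[(array([319., 168.]), array([ 651., -202.,   71.]))]
```

Request:
shift_gripper:
  offsets:
    - {"dz": 40, "finger_gap": 0.4}
    - {"dz": 80, "finger_gap": 0.4}
    - {"dz": 115, "finger_gap": 0.4}
    - {"dz": 134, "finger_gap": 0.4}
    - {"dz": 140, "finger_gap": 0.4}
    - {"dz": 140, "finger_gap": 0.4}
    - {"dz": 140, "finger_gap": 0.4}
    - {"dz": 140, "finger_gap": 0.4}

```text
t: 41.9
eef_pos: [647.1, -250.7, 114.6]
ee_rot: [0.748, 0.663, 0.001, 0.002]
ft_force: [0.9, 0.2, 0.1]
finger_gap: 0.401
gripper_force: 0.0
```

Request:
shift_gripper:
  offsets:
    - {"finger_gap": 0}
    - {"finger_gap": 0}
    - {"finger_gap": 0}
    - {"finger_gap": 0}

```text
t: 42.3
eef_pos: [645.4, -250.0, 112.8]
ee_rot: [0.748, 0.664, -0.001, -0.001]
ft_force: [-5.4, 1.4, 5.1]
finger_gap: 0.147
gripper_force: 30.0
```

```bash
python3 -c "
from h import *
go(645.3,-249.6,109,2.4976-2.618)"
```

```text
at [ 645.4 -250.   112.8] yaw 1.451 shift [ 0.4 -0.2  3.8] turn -1.57 q6 -0.41
```

Request:
shift_gripper:
  offsets:
    - {"spin": 0.14, "finger_gap": 0}
    - {"spin": 0.28, "finger_gap": 0}
    - {"spin": 0.42, "finger_gap": 0}
    - {"spin": 0.56, "finger_gap": 0}
    - {"spin": 0.7, "finger_gap": 0}
    - {"spin": 0.84, "finger_gap": 0}
    - {"spin": 0.96, "finger_gap": 0}
    - {"spin": 1.08, "finger_gap": 0}

```text
t: 43.1
eef_pos: [645.0, -249.8, 112.8]
ee_rot: [0.983, 0.182, -0.002, -0.001]
ft_force: [-7.1, 2.3, 5.9]
finger_gap: 0.144
gripper_force: 30.0
```

Request:
shift_gripper:
  offsets:
    - {"spin": 0.14, "finger_gap": 0}
    - {"spin": 0.28, "finger_gap": 0}
    - {"spin": 0.4, "finger_gap": 0}
    - {"spin": 0.47, "finger_gap": 0}
    - {"spin": 0.49, "finger_gap": 0}
    - {"spin": 0.49, "finger_gap": 0}
    - {"spin": 0.49, "finger_gap": 0}

```text
t: 43.8
eef_pos: [645.0, -249.5, 112.8]
ee_rot: [0.998, -0.059, -0.002, -0.001]
ft_force: [-6.9, 2.9, 6.3]
finger_gap: 0.148
gripper_force: 30.0
```

```bash
python3 -c "
from h import *
go(645.3,-249.6,109,2.4976-2.618)"
```

```text
at [ 645.  -249.5  112.8] yaw -0.119 shift [0.3 0.1 3.8] turn 0.001 q6 1.16
```

Request:
shift_gripper:
  offsets:
    - {"finger_gap": 0.4}
    - {"finger_gap": 0.4}
    - {"finger_gap": 0.4}
    - {"dz": -30, "finger_gap": 0.4}
    - {"dz": -70, "finger_gap": 0.4}
    - {"dz": -110, "finger_gap": 0.4}
    - {"dz": -150, "finger_gap": 0.4}
    - {"dz": -150, "finger_gap": 0.4}

```text
t: 44.6
eef_pos: [649.2, -251.7, 270.8]
ee_rot: [0.998, -0.059, 0.006, 0.003]
ft_force: [0.5, 0.1, 0.9]
finger_gap: 0.399
gripper_force: 0.0
```

```bash
python3 - <<'E'
from h import *
d=cam("wrist");h,s,v=hsv(d);cv2.imwrite("pics/k5.png",d["frame"])
def P(w): 
    c=d["extrinsics"] if 0 else np.linalg.inv(d["W"])@np.append(w,1); u=d["K"]@c[:3]; return (u[:2]/u[2]).round(0)
C=np.array([645.3,-249.4]);a=np.radians
# darkness of bar / white line: brightness sampled along each click direction at bar height
for k in range(7):
    t=a(143.1-30*k); row=[]
    for r in (6,12,18,24,27): 
        x,y=P([*(C+r*np.array([np.cos(t),np.sin(t)])),116]).astype(int); row.append(int(v[y-1:y+2,x-1:x+2].mean()))
    print(k,row)
g=blobs((h>45)&(h<80)&(s>100),20,400);print("green",[(c.round(0),ray(d,c,71).round(0)) for c,_,_,_ in g])
m=(v>110)&(s<60); cc=P([*C,116]);print("centre",cc, [(c.round(0),n,b) for c,n,b,_ in blobs(m,15,400) if np.hypot(*(c-cc))<70])
E
```

```text
0 [45, 34, 29, 66, 67]
1 [47, 39, 32, 68, 67]
2 [51, 50, 49, 45, 70]
3 [54, 57, 58, 60, 62]
4 [82, 55, 58, 63, 66]
5 [118, 119, 138, 208, 192]
6 [61, 46, 55, 77, 76]
green [(array([315., 173.]), array([ 692., -255.,   71.]))]
centre [315. 231.] [(array([315., 211.]), np.int32(189), array([311, 197,  10,  33], dtype=int32)), (array([275., 243.]), np.int32(21), array([273, 241,   5,   5], dtype=int32))]
```

The pointer's white line lies toward the green dot (direction 5). Final check of the jars and bystanders from the fixed cameras.

Request:
shift_gripper:
  offsets:
    - {"dx": -30, "finger_gap": 0.4}
    - {"dx": -60, "finger_gap": 0.4}
    - {"dx": -90, "finger_gap": 0.4}
    - {"dx": -120, "finger_gap": 0.4}
    - {"dx": -120, "finger_gap": 0.4}
    - {"dx": -120, "finger_gap": 0.4}
  lines: "1,2"

```text
t: 45.25
eef_pos: [526.6, -235.6, 261.1]
```

```bash
python3 - <<'E'
from h import *
for n in("top","scene"):
    d=cam(n);h,s,v=hsv(d);W=(s<25)&(v>195)
    t=[(c.round(0),a,ray(d,c,81).round(0)) for c,a,_,_ in blobs(W,100,900)]
    print(n,[x for x in t if 350<x[2][0]<700 and -120<x[2][1]<360])
    B=(h>100)&(h<125)&(s>140)&(v>90);print([(c.round(0),a,bb,ray(d,c,79).round(0)) for c,a,bb,_ in blobs(B,60,1500)])
    G=(h>45)&(h<80)&(s>120);print([(c.round(0),a) for c,a,_,_ in blobs(G,300)])
    o=cv2.imread("pics/%s0.png"%n); print("changed",[(c.round(0),a,bb) for c,a,bb,_ in blobs(cv2.morphologyEx((cv2.absdiff(o,d["frame"]).max(2)>45).astype(np.uint8),cv2.MORPH_OPEN,np.ones((3,3))),80)])
E
```

```text
top [(array([199., 223.]), np.int32(371), array([591., 306.,  81.])), (array([219., 225.]), np.int32(226), array([587., 263.,  81.])), (array([239., 223.]), np.int32(405), array([592., 219.,  81.])), (array([248., 233.]), np.int32(375), array([571., 199.,  81.])), (array([241., 266.]), np.int32(804), array([500., 210.,  81.])), (array([285., 329.]), np.int32(600), array([369., 113.,  81.]))]
[(array([125.,   8.]), np.int32(1271), array([81,  0, 90, 20], dtype=int32), array([1069.,  490.,   79.])), (array([386., 135.]), np.int32(234), array([378, 127,  17,  17], dtype=int32), array([792., -95.,  79.])), (array([209., 322.]), np.int32(1072), array([188, 298,  48,  48], dtype=int32), array([379., 276.,  79.])), (array([ 36., 447.]), np.int32(210), array([ 30, 416,  12,  63], dtype=int32), array([113., 628.,  79.]))]
[(array([266., 143.]), np.int32(2083))]
changed [(array([323., 188.]), np.int32(340), array([314, 178,  20,  21], dtype=int32)), (array([494., 246.]), np.int32(4619), array([437, 192, 137, 113], dtype=int32)), (array([324., 202.]), np
[... 3955 characters left out ...]
), np.int32(329), array([250, 225,  23,  18], dtype=int32)), (array([327., 240.]), np.int32(340), array([316, 232,  23,  18], dtype=int32)), (array([262., 248.]), np.int32(281), array([248, 237,  29,  20], dtype=int32)), (array([324., 260.]), np.int32(432), array([311, 245,  30,  30], dtype=int32)), (array([263., 263.]), np.int32(145), array([249, 256,  29,  12], dtype=int32)), (array([364., 279.]), np.int32(396), array([353, 269,  24,  20], dtype=int32)), (array([359., 298.]), np.int32(468), array([346, 282,  33,  31], dtype=int32)), (array([182., 323.]), np.int32(111), array([170, 320,  25,   8], dtype=int32)), (array([247., 384.]), np.int32(246), array([237, 363,  23,  43], dtype=int32))]
```

All in place: ambers at (588,306), (588,217) and (499,217), blue jar centred on the mat, handle home, bystanders unmoved.

```bash
python3 -c "
from bench import env
print(env.finish_job())"
```

```text
the job is handed in; nothing more can be done
None
```

I handed the job in at about 45 s with every step done in the order asked; the only mishap was the blue jar being knocked off centre on the mat, which I put back, and the plunger was pulled until about 4 mm of its red band showed, held for over a second, and let home.

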